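# Refit and gauge the dials of an LED light controller

### The arm

A 7-joint arm with a two-finger parallel gripper is mounted at the origin on the work surface. World frame = base frame: x ahead of the robot, y to its left, z up, the work surface at z = 0. Lengths are in m, angles in degrees, forces in N, time in s.
With the tool pointing down it reaches from about 0.425 to 0.875 m from the base axis. Payload 4.7 kg.
Tool frame: the origin (TCP) lies midway between the tips of the shut fingers; the grasp point (between the pads) lies 19 mm behind it; z points along the fingers, y is the direction in which the jaws open and shut (so a half turn about z gives the same grasp; the last joint's range is limited). The gripper opens to 87 mm and grips with 3 to 60 N. Pads are 19 mm wide; open, the fingers measure 117 mm over their backs; the gripper's body (75 mm by 190 mm) begins 51 mm behind the grasp point.
Start: joints at [66.583, 18.392, -4.016, 83.108, 1.295, 78.541, -3.26], TCP at [0.267, -0.593, 0.223] pointing down, gripper open.
Joint ranges: [-163.93, 163.93], [-17.29, 119.83], [-79.2, 71.16], [3.27, 140.29], [-89.18, 269.18], [5.43, 117.66], [-154.24, 154.24]. Speed limits (degrees/s): [147.25, 147.25, 180, 180, 180, 180, 180].

### API

Orientations are given as [roll, pitch, yaw] about the fixed x, y, z axes, in that order (R = Rz(yaw) Ry(pitch) Rx(roll)).
In Python, from cell import env gives the robot as it stands. The module is installed in compiled form; this text tells all that it offers.
- The arm moves only by the tool servo_tool, never from a script. Its argument "plan" is a list of rows, each a list of 3 entries, a list of its own where there are three numbers: the opening, from 0 (shut) to 1 (fully open), then the shift along the tool's x, y, z in cm, then the turn, a rotation vector about the tool's x, y, z in degrees. A call has 1 to 20 rows; each row shifts and turns the pose as measured when the row begins, along the tool's axes as they then stand; what a row does not reach is not made up. A row lasts 1/12 s, in which the tool goes at most 41.7 mm and 7.16 degrees, less where a joint would pass 70% of its speed; a pose out of reach is approached as far as the arm can. A call is refused whole if a number of a shift passes 4.17 or a number of a turn 7.16, either way. A call with a gripper value outside its range is refused whole. The fingers move at their own pace and stop on an object; "force" is the grip in N (left out, the last holds). Time passes only in rows, so rows that do not move let the fingers close. It gives the time, the measured TCP pose, the force and the opening at its end, in the units of the state.
- env.get_obs(): the state, without advancing time (a new reading comes with each control period).
- env.read_camera(name): name is "scene" or "top" or "wrist"; returns a dict with "image" (400x640x3 uint8, blue, green, red), "fx", "fy", "cx", "cy" (pixels), "k1" (the pictures are not rectified: a ray, as slopes to the right and down, at radius r is drawn at 1 + k1 r^2 times it, then the intrinsics apply), "rvec" (rotation vector, rad) and "tvec" (3), from world to camera coordinates, as OpenCV has them; the wrist camera has in their place "T_tool_cam" (4x4, takes a point from camera to tool coordinates, whose origin is the TCP and whose axes are the flange's). Camera axes: x right, y down, z forward; pixel columns grow to the right and rows downward; lengths in m; the calibration is good to about 2 mm. A picture is of the moment at which its call begins: read the wrist's pose just before it. There is no depth.
- env.sign_off(): hands the job in, once; it reports no verdict.
The state is a dict: "time_s": time; "qpos": joint angles; "joint_velocities": joint speeds; "effort": joint torques, N m; "tool_pos": TCP position; "tool_rot": TCP orientation; "force": force on the tool from outside, world axes, zero at the start; "wrist_torque": the same for the moment, N m; "grip_width": finger opening in m.
Only numpy, scipy, OpenCV 4.12 (cv2) and the standard library are available. Lean on these libraries where they do the work, as an engineer would, in place of code of your own. Each camera call takes 0.05 s, during which the arm holds its last target. There are 200 camera calls.

### The job

Put each loose dial knob on the D-shaft of its own colour on the light controller, flat to flat, and push it down until it snaps fully home. Once all the knobs are on, take the feeler blade and check the gap under each one, in the order red, yellow, green, blue (passing over any colour that has no knob): slide the thin tongue in flat between skirt and controller until the step stops against the skirt, and draw it out again. Finally lay the feeler blade flat back on its cork mat, and leave all the other things on the desk where they are.

Things in the scene. Friction and masses are not known exactly. Their poses are not given: they have to be found in the camera images.
- console: Grey steel light controller, 170 x 370 x 35 mm (x, y, z), fixed; its white top is 35 mm above the desk. Origin: centre of its underside. Four upright D-shafts in a row along y, 20 mm behind its middle (+x), 95 mm apart: red, yellow, green, blue from +y to -y. The front (-x) half of the top is free for the feeler. The gap under a knob is the same all round.
- mat: Cork parking mat 160 x 100 x 4 mm (x, y, z), fixed flat on the desk. Origin: centre of its underside. The feeler starts on it and goes back there; nothing else stands on it.
- feeler_mid (a point): Stepped feeler blade (150 g), flat underneath: this is the centre of its upright white handle, 27.5 mm above its underside; z up, x points to the tip. Handle 40 (x) x 14 mm (y), from 12 to 55 mm above the underside, pinched across the 14 mm. The foot is 24 mm wide (y) and 12 mm thick (too thick for the gap) from 20 mm behind to 55 mm ahead of this point.
- feeler_tip (a point): Middle of the end of the feeler's thin tongue, 75 mm ahead (+x) of the handle centre and 2.5 mm above the underside. The tongue is the last 20 mm: 5 mm thick, 24 mm wide, at the bottom of the foot. Pushed fully in under a knob, until the step meets the skirt, this point is about 14 mm from the knob's axis.
- red_knob_mid (a point): Dial knob with red bar grip (120 g; may be absent): point on its axis 26.5 mm above its underside, z up. Black skirt 68 mm in diameter, 25 mm high; on it a bar 60 (x) x 16 mm (y), 25 to 53 mm above the underside, pinched across the 16 mm. D-bore 21 mm deep below: radius 12 mm, its flat 7 mm from the axis on the +x side, marked by a white pointer line on the bar.
- red_shaft: Fixed upright steel D-shaft on a red disc (48 mm wide, 1 mm thick) on the controller. Origin: on its axis at the controller's top surface; z up. 29 mm tall, radius 11 mm, its flat 6 mm from the axis on the +x side, where the disc has a white tick; top 4 mm reduced by 1.5 mm. A sprung ball in the flat resists (5 to 10 N, from 13 to 6 mm above home), then snaps into its bore.
- red_home (a point): Where the middle point of the red knob is when fully home: on the red shaft's axis, 34.5 mm above the controller's top, x along the shaft's flat side. The knob then rests on the shaft's top, its pointer to +x, its underside 8 mm above the controller: the gap for the feeler. A knob not snapped home stands over 4 mm too high.
- yellow_knob_mid (a point): Dial knob with yellow bar grip (120 g; may be absent): point on its axis 26.5 mm above its underside, z up. Black skirt 68 mm in diameter, 25 mm high; on it a bar 60 (x) x 16 mm (y), 25 to 53 mm above the underside, pinched across the 16 mm. D-bore 21 mm deep below: radius 12 mm, its flat 7 mm from the axis on the +x side, marked by a white pointer line on the bar.
- yellow_shaft: Fixed upright steel D-shaft on a yellow disc (48 mm wide, 1 mm thick) on the controller. Origin: on its axis at the controller's top surface; z up. 29 mm tall, radius 11 mm, its flat 6 mm from the axis on the +x side, where the disc has a white tick; top 4 mm reduced by 1.5 mm. A sprung ball in the flat resists (5 to 10 N, from 13 to 6 mm above home), then snaps into its bore.
- yellow_home (a point): Where the middle point of the yellow knob is when fully home: on the yellow shaft's axis, 34.5 mm above the controller's top, x along the shaft's flat side. The knob then rests on the shaft's top, its pointer to +x, its underside 8 mm above the controller: the gap for the feeler. A knob not snapped home stands over 4 mm too high.
- green_knob_mid (a point): Dial knob with green bar grip (120 g; may be absent): point on its axis 26.5 mm above its underside, z up. Black skirt 68 mm in diameter, 25 mm high; on it a bar 60 (x) x 16 mm (y), 25 to 53 mm above the underside, pinched across the 16 mm. D-bore 21 mm deep below: radius 12 mm, its flat 7 mm from the axis on the +x side, marked by a white pointer line on the bar.
- green_shaft: Fixed upright steel D-shaft on a green disc (48 mm wide, 1 mm thick) on the controller. Origin: on its axis at the controller's top surface; z up. 29 mm tall, radius 11 mm, its flat 6 mm from the axis on the +x side, where the disc has a white tick; top 4 mm reduced by 1.5 mm. A sprung ball in the flat resists (5 to 10 N, from 13 to 6 mm above home), then snaps into its bore.
- green_home (a point): Where the middle point of the green knob is when fully home: on the green shaft's axis, 34.5 mm above the controller's top, x along the shaft's flat side. The knob then rests on the shaft's top, its pointer to +x, its underside 8 mm above the controller: the gap for the feeler. A knob not snapped home stands over 4 mm too high.
- blue_knob_mid (a point): Dial knob with blue bar grip (120 g; may be absent): point on its axis 26.5 mm above its underside, z up. Black skirt 68 mm in diameter, 25 mm high; on it a bar 60 (x) x 16 mm (y), 25 to 53 mm above the underside, pinched across the 16 mm. D-bore 21 mm deep below: radius 12 mm, its flat 7 mm from the axis on the +x side, marked by a white pointer line on the bar.
- blue_shaft: Fixed upright steel D-shaft on a blue disc (48 mm wide, 1 mm thick) on the controller. Origin: on its axis at the controller's top surface; z up. 29 mm tall, radius 11 mm, its flat 6 mm from the axis on the +x side, where the disc has a white tick; top 4 mm reduced by 1.5 mm. A sprung ball in the flat resists (5 to 10 N, from 13 to 6 mm above home), then snaps into its bore.
- blue_home (a point): Where the middle point of the blue knob is when fully home: on the blue shaft's axis, 34.5 mm above the controller's top, x along the shaft's flat side. The knob then rests on the shaft's top, its pointer to +x, its underside 8 mm above the controller: the gap for the feeler. A knob not snapped home stands over 4 mm too high.
- zoom_lens: Bystander, not to be moved: compact zoom lens standing, 72 mm wide, 86 mm tall. Origin: centre of its underside.
- glass_jar: Bystander, not to be moved: glass jar with hinged lid, 82 mm wide, 97 mm tall. Origin: centre of its underside.
- l_bracket: Bystander, not to be moved: aluminium L-bracket, 90 x 40 x 70 mm. Origin: centre of its underside.
- filter_ring: Bystander, not to be moved: metal filter ring lying flat, 72 mm wide, 9 mm thick. Origin: centre of its underside.
- lens_hood: Bystander, not to be moved: black plastic lens hood standing, 88 mm wide, 45 mm tall. Origin: centre of its underside.
- lens_cap: Bystander, not to be moved: black lens cap lying flat, 66 mm wide, 10 mm thick. Origin: centre of its underside.
- mug: Bystander, not to be moved: blue mug, 80 mm wide, 95 mm tall. Origin: centre of its underside.
Mind the look-alikes: they are no part of the job. What is shaped like the part that bears feeler_mid but orange is not meant. What is shaped like the part that bears blue_knob_mid but orange is not meant.

How it is judged:
By the outcome, as a careful person would: the job done as asked, in the order asked, and still so for the second after the job is handed in, with the robot touching nothing.
Of red_knob, yellow_knob, green_knob, blue_knob only 3 to 4 are there at a start; the rules pass over those that are not, and their reading is None.
At some moment in a run one of red_knob, yellow_knob, green_knob, blue_knob, feeler may be knocked a few centimetres aside while the robot is not near it.
Once in a run the grip may slacken for a moment while it holds something.
It also fails if it takes over 210 s, if anything falls off the work surface, if the arm or the gripper's body presses on something with over 40 N, if the wrist force passes 120 N, or if a joint passes its speed limit or range.

## Working session

There is one attempt and no reset: what is moved stays moved. The work goes in short steps, Python scripts to look and compute and a tool call to move; the robot and the scene stay as the last step left them, time stands still between calls to the robot, and variables do not carry over. Pictures are saved under pics/ and viewed, about 12 in all and at most 16, crops included, and the job is handed in when it is done.

Besides the shell and the picture viewer there is one more tool, called after "Emit:" in YAML: its name, and indented under it one key for each argument. servo_tool: Moves the arm, as the interface text tells. Its arguments: {"type":"object","properties":{"plan":{"type":"array"},"force":{"type":"number"}},"required":["plan"]}

```bash
mkdir -p pics; ls
cat > h.py <<'E'
import numpy as np, cv2
from scipy.spatial.transform import Rotation as R
from cell import env
def cam(name):
    o=env.get_obs(); c=env.read_camera(name)
    if name=="wrist":
        T=np.eye(4); T[:3,:3]=R.from_euler('xyz',o['tool_rot'],degrees=True).as_matrix(); T[:3,3]=o['tool_pos']
        c['T']=T@np.array(c['T_tool_cam'])
    else:
        M=np.eye(4); M[:3,:3]=cv2.Rodrigues(np.array(c['rvec'],float))[0]; M[:3,3]=np.ravel(c['tvec'])
        c['T']=np.linalg.inv(M)
    return c
def rays(c,uv):
    K=np.array([[c['fx'],0,c['cx']],[0,c['fy'],c['cy']],[0,0,1.]])
    n=cv2.undistortPoints(np.array(uv,float).reshape(-1,1,2),K,np.array([c['k1'],0,0,0.])).reshape(-1,2)
    return c['T'][:3,3], np.c_[n,np.ones(len(n))]@c['T'][:3,:3].T
def onz(c,uv,z):
    o,d=rays(c,uv); return o+d*((z-o[2])/d[:,2])[:,None]
def proj(c,P):
    M=np.linalg.inv(c['T']); K=np.array([[c['fx'],0,c['cx']],[0,c['fy'],c['cy']],[0,0,1.]])
    return cv2.projectPoints(np.array(P,float).reshape(-1,1,3),cv2.Rodrigues(M[:3,:3])[0],M[:3,3],K,np.array([c['k1'],0,0,0.]))[0].reshape(-1,2)
E
python3 - <<'E'
from h import *
print(env.get_obs())
for n in("scene","top","wrist"):
    c=cam(n); cv2.imwrite(f"pics/{n}0.png",c['image']); print(n,c['fx'],c['k1'],c['T'].round(3).tolist())
E
```

```text
pics
{'time_s': 0.0, 'qpos': array([66.5830034 , 18.43855594, -4.01454521, 83.17529199,  1.29572383,
       78.54127048, -3.25899733]), 'joint_velocities': array([-0.00937449, -0.09034731,  0.00057835, -0.01427028,  0.0644201 ,
       -0.01134175, -0.06550152]), 'effort': array([ 4.92234194e-04, -4.91289997e+01, -4.03542425e-01, -3.12525916e+01,
       -6.38807681e-02,  4.39524197e-02,  1.84379073e-04]), 'tool_pos': array([ 0.26641655, -0.59227894,  0.22146368]), 'tool_rot': array([-1.79890162e+02,  6.83627766e-03,  2.42269726e+01]), 'force': array([-0.09086272, -0.34804955, -0.12592761]), 'wrist_torque': array([ 0.00043104,  0.01182375, -0.03252953]), 'grip_width': 0.08718322540934591}
scene 490.45522629217066 -0.01159302939555159 [[0.381, 0.571, -0.727, 1.472], [0.925, -0.244, 0.293, -0.399], [-0.01, -0.784, -0.621, 0.873], [0.0, 0.0, 0.0, 1.0]]
top 437.3671288448294 -0.07094922231627757 [[-0.008, -0.998, 0.067, 0.425], [-1.0, 0.008, 0.007, -0.021], [-0.008, -0.066, -0.998, 1.455], [0.0, 0.0, 0.0, 1.0]]
wrist 302.7203688740346 -0.03144674879516202 [[0.41, -0.881, -0.235, 0.331], [-0.912, -0.397, -0.104, -0.565], [-0.002, 0.257, -0.966, 0.383], [0.0, 0.0, 0.0, 1.0]]
```

View pics/top0.png

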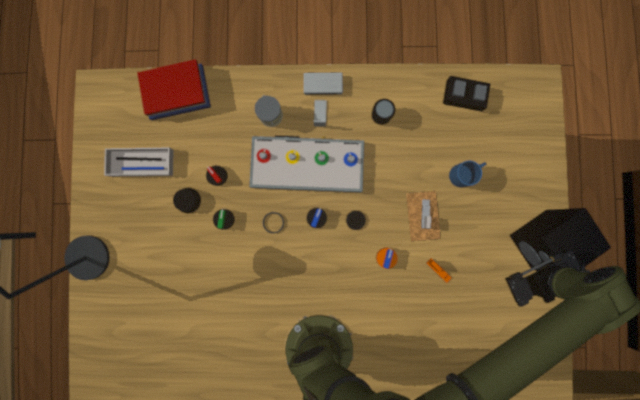

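View pics/scene0.png

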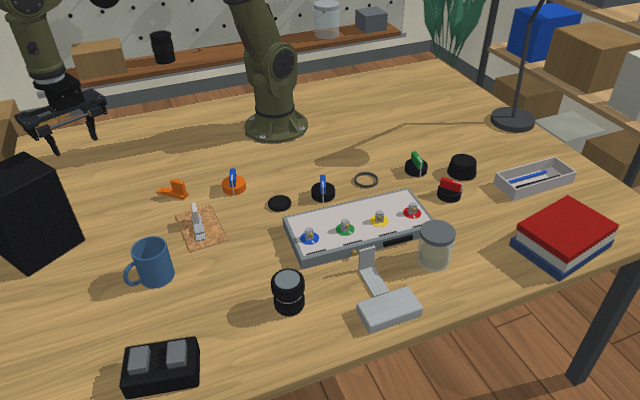

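Top view: loose knobs are red (217,175), green (223,218) and blue (317,217), with no yellow knob. The white feeler is on the mat at (425,213). The look-alikes are the orange knob with a blue bar (387,258) and the orange feeler (439,270). The discs run red (263,156), yellow (293,157), green (321,158), blue (350,159). Next: measure, and check with a close crop.

```bash
cat > det.py <<'E'
from h import *
def mask(im,col):
    h=cv2.cvtColor(im,cv2.COLOR_BGR2HSV); H,S,V=[h[...,i].astype(int) for i in range(3)]
    b=(S>130)&(V>60)
    m={'red':b&((H<4)|(H>174))&(S>170),'yellow':b&(H>22)&(H<33)&(S>180),'green':b&(H>45)&(H<85),'blue':b&(H>105)&(H<125)&(S>150)}[col]
    return m.astype(np.uint8)
def blobs(im,col,a0=15):
    n,l,s,c=cv2.connectedComponentsWithStats(mask(im,col))
    return [(c[i],s[i,4],l==i) for i in range(1,n) if s[i,4]>=a0]
E
python3 - <<'E'
from det import *
c=cam("top")
for col in('red','yellow','green','blue'):
    for p,a,m in blobs(c['image'],col):
        ys,xs=np.nonzero(m); r=cv2.minAreaRect(np.c_[xs,ys].astype(np.float32))
        print(col,p.round(1),a,np.round(r[1],1),'z.036',onz(c,p,.036)[0].round(3),'z.053',onz(c,p,.053)[0].round(3))
print('feeler',onz(c,[[425,213]],.059).round(3), onz(c,[[423,193],[423,239],[408,216],[440,216]],.004).round(3).tolist())
im=c['image']
a=cv2.resize(im[130:285,180:460],None,fx=2.8,fy=2.8,interpolation=cv2.INTER_CUBIC)
cv2.imwrite('pics/crop1.png',a)
E
```

```text
red [170.8  86.9] 2014 [43.1 60.4] z.036 [0.869 0.488 0.036] z.053 [0.864 0.482 0.053]
red [264.5 157.4] 42 [ 8.2 11.9] z.036 [0.627 0.171 0.036] z.053 [0.625 0.169 0.053]
red [215.  176.3] 53 [13.1  6.4] z.036 [0.567 0.334 0.036] z.053 [0.565 0.33  0.053]
yellow [292.3 157.7] 63 [11. 12.] z.036 [0.625 0.08  0.036] z.053 [0.623 0.079 0.053]
green [321.2 159.3] 37 [11. 10.] z.036 [ 0.619 -0.014  0.036] z.053 [ 0.617 -0.014  0.053]
green [220.  222.6] 55 [5.6 9.9] z.036 [0.415 0.317 0.036] z.053 [0.415 0.313 0.053]
blue [348.9 160.7] 43 [11.7  8.4] z.036 [ 0.614 -0.105  0.036] z.053 [ 0.611 -0.104  0.053]
blue [142.5 168. ] 40 [39.  0.] z.036 [0.597 0.578 0.036] z.053 [0.594 0.571 0.053]
blue [314.6 221. ] 52 [ 5.1 11.4] z.036 [0.418 0.009 0.036] z.053 [0.418 0.008 0.053]
blue [386.8 262.2] 29 [3.2 8.2] z.036 [ 0.284 -0.223  0.036] z.053 [ 0.285 -0.221  0.053]
feeler [[ 0.441 -0.345  0.059]] [[0.508, -0.352, 0.004], [0.355, -0.349, 0.004], [0.432, -0.3, 0.004], [0.431, -0.407, 0.004]]
```

View pics/crop1.png

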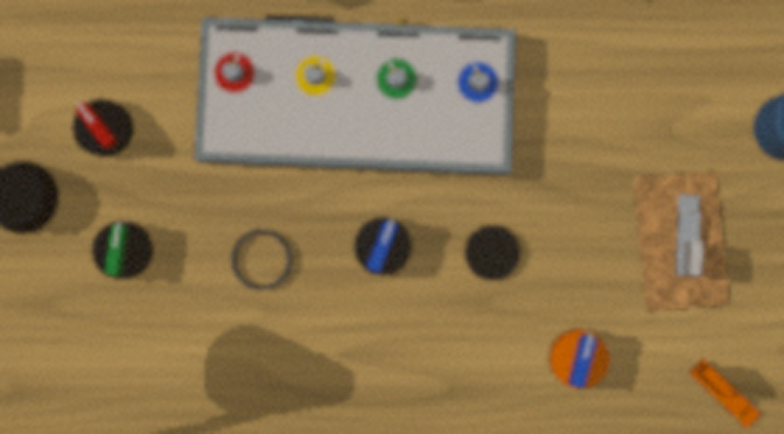

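```bash
cat >> h.py <<'E'
def togo(P,yaw=None,o=None):
    """print translation rows then turn rows (tool axes, cm/deg)"""
    o=o or env.get_obs(); r=R.from_euler('xyz',o['tool_rot'],degrees=True)
    d=r.inv().apply(np.array(P)-o['tool_pos'])*100
    n=int(np.ceil(np.linalg.norm(d)/4.0)) or 1
    print('pos',np.round(o['tool_pos'],4),'rot',np.round(o['tool_rot'],2),'F',np.round(o['force'],1),'w',round(o['grip_width'],4),'t',round(o['time_s'],1))
    print(' shift total',d.round(2),'n',n,'per row',(d/n).round(2))
    if yaw is not None:
        g=(R.from_euler('xyz',[180,0,yaw],degrees=True)); v=(r.inv()*g).as_rotvec(degrees=True)
        n=int(np.ceil(np.abs(v).max()/7)) or 1; print(' turn total',v.round(2),'n',n,'per row',(v/n).round(2))
E
python3 -c "
from h import *
togo([.48,.08,.36],0)"
```

```text
pos [ 0.2665 -0.5925  0.2219] rot [-1.7993e+02  1.0000e-02  2.4220e+01] F [ 0.3 -0.3 -0.7] w 0.0865 t 0.2
 shift total [ 47.06 -52.59 -13.76] n 18 per row [ 2.61 -2.92 -0.76]
 turn total [-7.000e-02  2.000e-02  2.422e+01] n 4 per row [-0.02  0.01  6.06]
```

Emit:
servo_tool:
  plan:
    - [1, [2.7, -3.0, -0.9], [0, 0, 0]]
    - [1, [2.7, -3.0, -0.9], [0, 0, 0]]
    - [1, [2.7, -3.0, -0.9], [0, 0, 0]]
    - [1, [2.7, -3.0, -0.9], [0, 0, 0]]
    - [1, [2.7, -3.0, -0.9], [0, 0, 0]]
    - [1, [2.7, -3.0, -0.9], [0, 0, 0]]
    - [1, [2.7, -3.0, -0.9], [0, 0, 0]]
    - [1, [2.7, -3.0, -0.9], [0, 0, 0]]
    - [1, [2.7, -3.0, -0.9], [0, 0, 0]]
    - [1, [2.7, -3.0, -0.9], [0, 0, 0]]
    - [1, [2.7, -3.0, -0.9], [0, 0, 0]]
    - [1, [2.7, -3.0, -0.9], [0, 0, 0]]
    - [1, [2.7, -3.0, -0.9], [0, 0, 0]]
    - [1, [2.7, -3.0, -0.9], [0, 0, 0]]
    - [1, [2.7, -3.0, -0.9], [0, 0, 0]]
    - [1, [2.7, -3.0, -0.9], [0, 0, 0]]
    - [1, [0, 0, 0], [0, 0, 6]]
    - [1, [0, 0, 0], [0, 0, 6]]
    - [1, [0, 0, 0], [0, 0, 6]]
    - [1, [0, 0, 0], [0, 0, 6]]
  force: 30

```text
time_s: 1.87
tool_pos: [0.4634, 0.0378, 0.3632]
tool_rot: [-179.8, 0.1, -0.5]
force: [0.0, -0.2, -0.0]
grip_width: 0.0869
```

Run:
```python
from det import *
togo([.48,.08,.36],0)
c=cam("wrist"); cv2.imwrite('pics/w1.png',c['image'])
for col in('red','yellow','green','blue'):
    for p,a,m in blobs(c['image'],col,60):
        print(col,p.round(1),a,'z.036',onz(c,p,.036)[0].round(4),'z.053',onz(c,p,.053)[0].round(4))
```

```text
pos [0.4634 0.0378 0.3632] rot [-1.798e+02  1.300e-01 -5.100e-01] F [ 0.  -0.2 -0. ] w 0.0869 t 1.9
 shift total [ 1.63 -4.23  0.33] n 2 per row [ 0.81 -2.12  0.17]
 turn total [-0.2   0.13 -0.51] n 1 per row [-0.2   0.13 -0.51]
red [226.6  50. ] 503 z.036 [0.632  0.1737 0.036 ] z.053 [0.6286 0.1689 0.053 ]
red [126.4  94.6] 622 z.036 [0.5713 0.3365 0.036 ] z.053 [0.57  0.326 0.053]
yellow [289.3  52.3] 512 z.036 [0.6274 0.08   0.036 ] z.053 [0.6241 0.0785 0.053 ]
green [351.7  55.1] 526 z.036 [ 0.6227 -0.0132  0.036 ] z.053 [ 0.6196 -0.0115  0.053 ]
green [153.6 186.1] 513 z.036 [0.4248 0.3143 0.036 ] z.053 [0.4286 0.3046 0.053 ]
blue [413.6  58.1] 511 z.036 [ 0.6181 -0.1061  0.036 ] z.053 [ 0.6152 -0.1011  0.053 ]
blue [622.4  96.7] 1419 z.036 [ 0.5644 -0.4447  0.036 ] z.053 [ 0.5633 -0.428   0.053 ]
blue [12.5 80.9] 149 z.036 [0.597  0.5192 0.036 ] z.053 [0.5948 0.5024 0.053 ]
blue [338.6 183.2] 386 z.036 [0.4271 0.005  0.036 ] z.053 [0.4308 0.0061 0.053 ]
blue [467.2 245.2] 87 z.036 [ 0.3139 -0.2222  0.036 ] z.053 [ 0.3216 -0.2132  0.053 ]
```

View pics/w1.png

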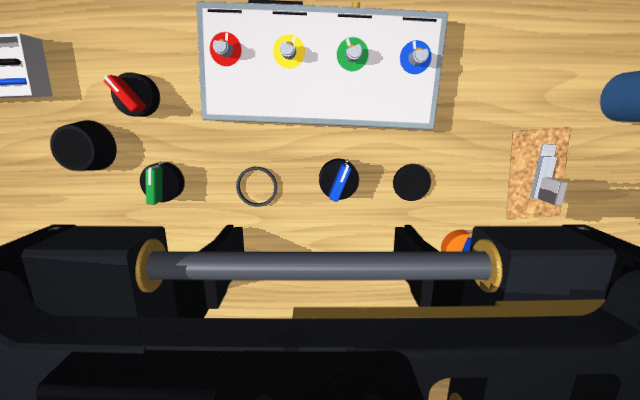

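Emit:
servo_tool:
  plan:
    - [1, [1.1, 0, 3.4], [0, 0, 0]]
    - [1, [1.1, 0, 3.4], [0, 0, 0]]
    - [1, [1.1, 0, 3.4], [0, 0, 0]]
    - [1, [1.1, 0, 3.4], [0, 0, 0]]
    - [1, [1.1, 0, 3.4], [0, 0, 0]]
    - [1, [1.1, 0, 3.4], [0, 0, 0]]
    - [1, [0, 0, 0], [0, 0, 0]]
    - [1, [0, 0, 0], [0, 0, 0]]

```text
time_s: 2.58
tool_pos: [0.5337, 0.0363, 0.1539]
tool_rot: [180.0, -0.3, 0.1]
force: [0.6, 0.1, 1.6]
grip_width: 0.0867
```

```bash
cat >> det.py <<'E'
def disc(c,p0,col,z=.036):
    """disc ellipse centre + white tick direction; c camera, blob mask m"""
    best=max(blobs(c['image'],col,60),key=lambda b:-np.linalg.norm(b[0]-p0))
    ys,xs=np.nonzero(best[2]); h=cv2.convexHull(np.c_[xs,ys].astype(np.float32))
    W=onz(c,h.reshape(-1,2),z)[:,:2]
    (cx,cy),r=cv2.minEnclosingCircle((W*1000).astype(np.float32))
    return np.array([cx,cy])/1000,r,h
E
python3 - <<'E'
from det import *
togo([.53,.035,.16],0)
c=cam("wrist"); im=c['image']
P={}
for col,g in(('red',[.630,.172]),('yellow',[.626,.079]),('green',[.621,-.013]),('blue',[.617,-.105])):
    p0=proj(c,[*g,.036])[0]; ctr,r,h=disc(c,p0,col); P[col]=ctr
    # local top-down patch 0.2mm/px: 300px
    s=.0002; G=np.stack(np.meshgrid(np.arange(-150,150)*s,np.arange(-150,150)*s),-1).reshape(-1,2)
    W=np.c_[ctr[0]-G[:,1],ctr[1]-G[:,0],np.full(len(G),.036)]
    uv=proj(c,W).astype(np.float32).reshape(300,300,2)
    P[col+'i']=cv2.remap(im,uv,None,cv2.INTER_CUBIC)
    print(col,p0.round(),ctr.round(4),r)
cv2.imwrite('pics/discs.png',np.hstack([P[k+'i'] for k in('red','yellow','green','blue')])[:,:][::1,::1] if 0 else cv2.resize(np.vstack([np.hstack([P['redi'],P['yellowi']]),np.hstack([P['greeni'],P['bluei']])]),None,fx=1,fy=1))
E
```

```text
pos [0.5337 0.0363 0.1539] rot [ 1.7998e+02 -3.2000e-01  1.4000e-01] F [0.6 0.1 1.6] w 0.0867 t 2.6
 shift total [-0.37  0.13 -0.61] n 1 per row [-0.37  0.13 -0.61]
 turn total [ 0.02 -0.32  0.14] n 1 per row [ 0.02 -0.32  0.14]
red [164.  88.] [0.6337 0.1757] 23.687232971191406
yellow [269.  92.] [0.6292 0.0809] 23.465457916259766
green [373.  98.] [ 0.6246 -0.0137] 23.571420669555664
blue [476. 104.] [ 0.62   -0.1085] 23.686017990112305
```

View pics/discs.png

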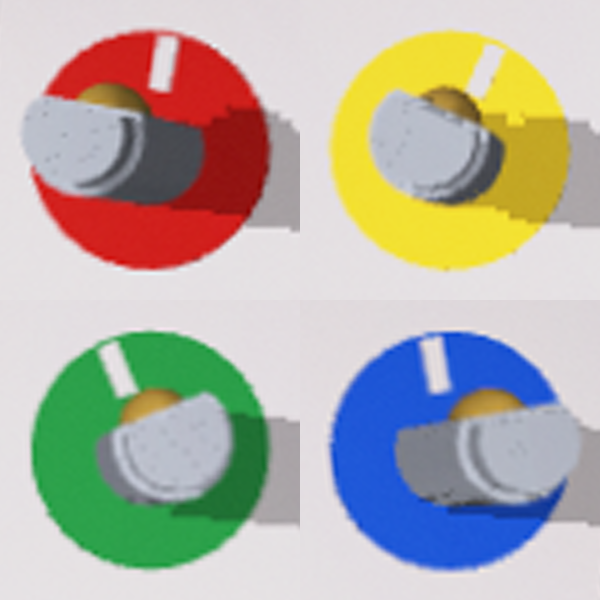

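Ticks show the shafts have different orientations (about -9° red, +22° green, +10° blue). Saving the exact values, and moving to look at the blue knob.

Run:
```python
import cv2,numpy as np
im=cv2.imread('pics/discs.png')
for n,(y,x) in dict(red=(0,0),yellow=(0,300),green=(300,0),blue=(300,300)).items():
    p=im[y:y+300,x:x+300]; h=cv2.cvtColor(p,cv2.COLOR_BGR2HSV)
    Y,X=np.mgrid[:300,:300]-150; r=np.hypot(X,Y)
    m=(h[...,1]<60)&(h[...,2]>200)&(r>58)&(r<112)&(Y<-45)
    print(n,m.sum(),'tick yaw',np.degrees(np.arctan2(-X[m].mean(),-Y[m].mean())).round(2))
```

```text
red 1025 tick yaw -3.75
yellow 1190 tick yaw -11.59
green 1103 tick yaw 15.28
blue 990 tick yaw 9.97
```

Emit:
servo_tool:
  plan:
    - [1, [-3.1, 0.4, -0.9], [0, 0, 0]]
    - [1, [-3.1, 0.4, -0.9], [0, 0, 0]]
    - [1, [-3.1, 0.4, -0.9], [0, 0, 0]]
    - [1, [-3.1, 0.4, -0.9], [0, 0, 0]]
    - [1, [0, 0, 0], [0, 0, 6.7]]
    - [1, [0, 0, 0], [0, 0, 6.7]]
    - [1, [0, 0, 0], [0, 0, 6.7]]
    - [1, [0, 0, 0], [0, 0, 0]]
    - [1, [0, 0, 0], [0, 0, 0]]

```text
time_s: 3.38
tool_pos: [0.4093, 0.0206, 0.2055]
tool_rot: [180.0, -1.8, -20.0]
force: [-0.2, 0.3, -0.5]
grip_width: 0.0868
```

```bash
cat >> det.py <<'E'
def patch(c,ctr,z,half=.06,s=.0004):
    n=int(half/s); g=np.arange(-n,n)*s; gx,gy=np.meshgrid(g,g)
    W=np.c_[ctr[0]-gy.ravel(),ctr[1]-gx.ravel(),np.full(gx.size,z)]
    return cv2.remap(c['image'],proj(c,W).astype(np.float32).reshape(2*n,2*n,2),None,cv2.INTER_CUBIC)
def bar(c,col,guess,z=.053):
    """white pointer + coloured bar top on rectified patch; returns patch, mask rect centre(world), yaw"""
    p=patch(c,guess,z); h=cv2.cvtColor(p,cv2.COLOR_BGR2HSV); n=len(p)//2; s=.0004
    m=mask(p,col); Y,X=np.nonzero(m)
    k=np.hypot(X-n,Y-n)*s<.05; X,Y=X[k],Y[k]
    r=cv2.minAreaRect(np.c_[X,Y].astype(np.float32))
    w=(h[...,1]<70)&(h[...,2]>170); hull=np.zeros_like(m); cv2.fillConvexPoly(hull,cv2.boxPoints(r).astype(int),1)
    wy,wx=np.nonzero(w&(hull>0))
    f=lambda x,y:np.array([guess[0]-(y-n)*s,guess[1]-(x-n)*s])
    ctr=f(*r[0]); 
    out=dict(ctr=ctr.round(4),size=np.round(np.array(r[1])*s*1000,1),area_mm2=round(len(X)*s*s*1e6))
    if len(wx)>5:
        l=cv2.fitLine(np.c_[wx,wy].astype(np.float32),cv2.DIST_L2,0,.01,.01).ravel()
        a=np.degrees(np.arctan2(-l[0],-l[1])); wc=f(wx.mean(),wy.mean())
        t=np.degrees(np.arctan2(*(wc-ctr)[::-1]));
        out.update(wc=wc.round(4),nw=len(wx),line=a.round(1),dir_from_ctr=t.round(1),wlen=round(np.hypot(np.ptp(wx),np.ptp(wy))*s*1000,1))
    return p,out
E
python3 - <<'E'
from det import *
togo([.43,.006,.2],-20)
c=cam("wrist"); p,o=bar(c,'blue',[.431,.006]); print(o)
cv2.imwrite('pics/blue.png',np.hstack([cv2.resize(p,(450,450)),c['image'][:,170:500][25:375].repeat(1,0)[:350] if 0 else cv2.resize(c['image'],(350,450))]))
E
```

```text
pos [0.4093 0.0206 0.2055] rot [179.98  -1.84 -20.05] F [-0.2  0.3 -0.5] w 0.0868 t 3.4
 shift total [2.43 0.66 0.63] n 1 per row [2.43 0.66 0.63]
 turn total [ 0.02 -1.84 -0.05] n 1 per row [ 0.02 -1.84 -0.05]
{'ctr': array([0.4307, 0.0041]), 'size': array([17. , 59.9]), 'area_mm2': 844, 'wc': array([ 0.4463, -0.0024]), 'nw': 668, 'line': np.float32(-21.9), 'dir_from_ctr': np.float64(-22.7), 'wlen': np.float64(62.3)}
```

View pics/blue.png

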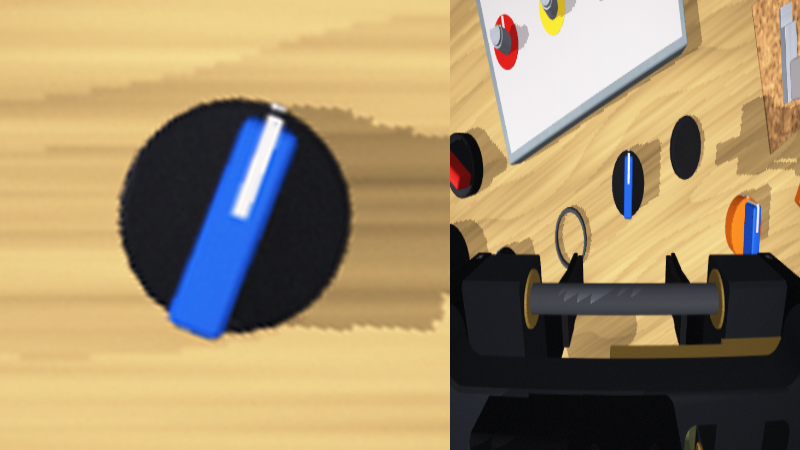

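Blue knob confirmed: black skirt, blue bar, patch size 17x60 mm (correct), centre (.4307,.0041), yaw -22°, pointer end up-right. Next: correct above it.

Run:
```python
from det import *
togo([.4307,.0041,.10],-21.9)
im=cv2.imread('pics/discs.png')
for n,(y,x) in dict(red=(0,0),green=(300,0),blue=(300,300)).items():
    p=im[y:y+300,x:x+300]; h=cv2.cvtColor(p,cv2.COLOR_BGR2HSV)
    m=((h[...,1]<70)&(h[...,2]>190)).astype(np.uint8)
    N,l,s,c=cv2.connectedComponentsWithStats(m)
    for i in range(1,N):
        if 400<s[i,4]<3000:
            d=c[i]-150; print(n,s[i,4],d.round(),np.degrees(np.arctan2(-d[0],-d[1])).round(1))
```

```text
pos [0.4095 0.0208 0.2056] rot [-179.99   -1.84  -20.04] F [ 0.5  0.1 -0.2] w 0.087 t 3.4
 shift total [ 2.23  0.85 10.63] n 3 per row [0.74 0.28 3.54]
 turn total [-0.04 -1.84  1.86] n 1 per row [-0.04 -1.84  1.86]
red 1067 [ 13. -87.] -8.7
green 1128 [-33. -81.] 22.0
blue 1067 [-15. -86.] 10.0
blue 476 [18.  8.] -112.9
```

Emit:
servo_tool:
  plan:
    - [1, [0, 0, 0], [0, -1.84, 1.86]]
    - [1, [0.8, 0.3, 3.6], [0, 0, 0]]
    - [1, [0.8, 0.3, 3.6], [0, 0, 0]]
    - [1, [0.8, 0.3, 3.6], [0, 0, 0]]
    - [1, [0, 0, 0], [0, 0, 0]]
    - [1, [0, 0, 0], [0, 0, 0]]

```text
time_s: 3.93
tool_pos: [0.435, 0.0045, 0.1]
tool_rot: [-179.8, -0.6, -20.8]
force: [0.8, 0.3, 1.1]
grip_width: 0.0868
```

Run:
```python
from det import *
togo([.4307,.0041,.03],-21.9)
```

```text
pos [0.435  0.0045 0.1   ] rot [-179.77   -0.58  -20.8 ] F [0.8 0.3 1.1] w 0.0868 t 3.9
 shift total [-0.46  0.22  6.99] n 2 per row [-0.23  0.11  3.5 ]
 turn total [-0.24 -0.57  1.1 ] n 1 per row [-0.24 -0.57  1.1 ]
```

Emit:
servo_tool:
  plan:
    - [1, [-0.5, 0.2, 2.5], [0, -0.6, 1.1]]
    - [1, [0, 0, 2.5], [0, 0, 0]]
    - [1, [0, 0, 1.7], [0, 0, 0]]
    - [1, [0, 0, 0.2], [0, 0, 0]]
    - [1, [0, 0, 0], [0, 0, 0]]

```text
time_s: 4.35
tool_pos: [0.4365, 0.0048, 0.0378]
tool_rot: [-179.7, -0.6, -21.5]
force: [-0.5, 0.2, 0.8]
grip_width: 0.0871
```

Run:
```python
from det import *
togo([.4307,.0041,.03],-21.9)
```

```text
pos [0.4365 0.0048 0.0378] rot [-179.71   -0.63  -21.53] F [-0.5  0.2  0.8] w 0.0871 t 4.3
 shift total [-0.52  0.28  0.77] n 1 per row [-0.52  0.28  0.77]
 turn total [-0.29 -0.63  0.37] n 1 per row [-0.29 -0.63  0.37]
```

Emit:
servo_tool:
  plan:
    - [1, [-0.5, 0.3, 0.8], [0, 0, 0]]
    - [1, [-0.3, 0.1, 0.3], [0, 0, 0]]
    - [1, [0, 0, 0], [0, 0, 0]]

```text
time_s: 4.6
tool_pos: [0.4306, 0.0038, 0.0306]
tool_rot: [-179.7, -1.1, -21.4]
force: [-0.3, 0.8, 0.5]
grip_width: 0.087
```

Run:
```python
from det import *
togo([.4307,.0041,.03],-21.9); print(env.get_obs()['qpos'].round(1))
```

```text
pos [0.4306 0.0038 0.0306] rot [-179.71   -1.07  -21.44] F [-0.3  0.8  0.5] w 0.087 t 4.6
 shift total [-0.   -0.04  0.06] n 1 per row [-0.   -0.04  0.06]
 turn total [-0.29 -1.07  0.46] n 1 per row [-0.29 -1.07  0.46]
[  43.3    5.5  -48.4  124.4    5.5   51.  -119.8]
```

Emit:
servo_tool:
  plan:
    - [0, [0, 0, 0], [0, 0, 0]]
    - [0, [0, 0, 0], [0, 0, 0]]
    - [0, [0, 0, 0], [0, 0, 0]]
    - [0, [0, 0, 0], [0, 0, 0]]
    - [0, [0, 0, 0], [0, 0, 0]]
    - [0, [0, 0, 0], [0, 0, 0]]
    - [0, [0, 0, 0], [0, 0, 0]]
    - [0, [0, 0, 0], [0, 0, 0]]
    - [0, [0, 0, 0], [0, 0, 0]]
    - [0, [0, 0, 0], [0, 0, 0]]
  force: 40

```text
time_s: 5.43
tool_pos: [0.4324, 0.0031, 0.0331]
tool_rot: [-179.7, -1.4, -21.5]
force: [0.4, 0.2, 0.5]
grip_width: 0.0279
```

Run:
```python
from det import *
togo([.56,-.05,.16],10)
```

```text
pos [0.4324 0.0031 0.0331] rot [-179.74   -1.35  -21.45] F [0.4 0.2 0.5] w 0.0279 t 5.4
 shift total [ 14.11   0.22 -12.36] n 5 per row [ 2.82  0.04 -2.47]
 turn total [  0.12  -1.39 -31.45] n 5 per row [ 0.02 -0.28 -6.29]
```

Emit:
servo_tool:
  plan:
    - [0, [-0.15, 0, 0.15], [0, 0, 0]]
    - [0, [0, 0, 0.1], [0, 0, 0]]
    - [0, [0, 0, 0], [0, 0, 0]]
    - [0, [0, 0, 0], [0, 0, 0]]
    - [0, [0, 0, 0], [0, 0, 0]]

```text
time_s: 5.85
tool_pos: [0.431, 0.0038, 0.0306]
tool_rot: [-179.8, -1.3, -21.4]
force: [-0.1, -0.3, 0.5]
grip_width: 0.0157
```

Run:
```python
from det import *
togo([.50,-.02,.16],-21.9)
c=cam("wrist"); cv2.imwrite('pics/grip.png',c['image'])
```

```text
pos [0.431  0.0038 0.0306] rot [-179.75   -1.35  -21.44] F [-0.1 -0.3  0.5] w 0.0157 t 5.8
 shift total [  7.59  -0.36 -12.76] n 4 per row [ 1.9  -0.09 -3.19]
 turn total [-0.25 -1.34  0.46] n 1 per row [-0.25 -1.34  0.46]
```

```bash
cat >> h.py <<'E'
def keep(P,yaw,dyaw_only=True):
    """like togo but the turn is purely about world z (keeps tilt)"""
    o=env.get_obs(); r=R.from_euler('xyz',o['tool_rot'],degrees=True)
    togo(P,None,o); d=(yaw-o['tool_rot'][2]+180)%360-180
    v=r.inv().apply([0,0,d]); n=int(np.ceil(abs(d)/7)) or 1
    print(' zturn',v.round(2),'n',n,'per row',(v/n).round(2))
E
python3 - <<'E'
from h import *
keep([.56,-.10,.16],10)
E
```

```text
pos [0.4311 0.0038 0.0306] rot [-179.75   -1.35  -21.44] F [0.  0.6 1.4] w 0.0158 t 5.9
 shift total [ 16.1    4.9  -12.58] n 6 per row [ 2.68  0.82 -2.1 ]
 zturn [  0.74  -0.14 -31.43] n 5 per row [ 0.15 -0.03 -6.29]
```

Emit:
servo_tool:
  plan:
    - [0, [0, 0, -3], [0, 0, 0]]
    - [0, [0, 0, -3.5], [0, 0, 0]]
    - [0, [0, 0, -3.5], [0, 0, 0]]
    - [0, [0, 0, -2], [0, 0, 0]]
    - [0, [0, 0, 0], [0, 0, 0]]

```text
time_s: 6.32
tool_pos: [0.4241, 0.0053, 0.1512]
tool_rot: [-179.6, -0.7, -21.4]
force: [0.8, 0.4, -2.1]
grip_width: 0.0156
```

Run:
```python
from h import *
keep([.56,-.10,.16],10)
c=cam('wrist'); cv2.imwrite('pics/held.png',c['image'])
```

```text
pos [0.4241 0.0053 0.1512] rot [-179.65   -0.7   -21.37] F [ 0.8  0.4 -2.1] w 0.0156 t 6.3
 shift total [16.5   4.85 -0.71] n 5 per row [ 3.3   0.97 -0.14]
 zturn [  0.38  -0.19 -31.36] n 5 per row [ 0.08 -0.04 -6.27]
```

View pics/held.png

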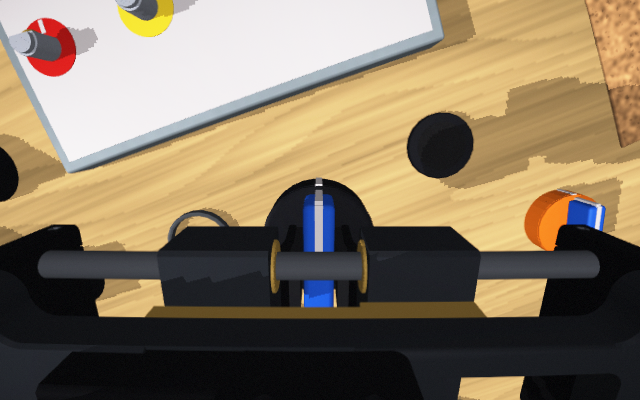

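```bash
cat >> h.py <<'E'
def toolpt(uv,zt):
    o=env.get_obs(); c=env.read_camera('wrist'); c['T']=np.array(c['T_tool_cam']); return onz(c,uv,zt)
E
python3 - <<'E'
from h import *
print(toolpt([[319,179],[268,225],[372,225]],.0306).round(4)); print(toolpt([[319,179],[268,225],[372,225]],.0056).round(4))
E
```

```text
[[ 0.0318  0.0011  0.0306]
 [ 0.0002 -0.0333  0.0306]
 [ 0.0002  0.0368  0.0306]]
[[ 0.0368  0.001   0.0056]
 [ 0.0093 -0.0289  0.0056]
 [ 0.0093  0.0321  0.0056]]
```

Emit:
servo_tool:
  plan:
    - [0, [3.3, 1.0, -0.3], [0, 0, 0]]
    - [0, [3.3, 1.0, -0.1], [0, 0, 0]]
    - [0, [3.3, 1.0, -0.1], [0, 0, 0]]
    - [0, [3.3, 1.0, -0.1], [0, 0, 0]]
    - [0, [3.3, 1.0, -0.1], [0, 0, 0]]
    - [0, [0, 0, 0], [0, 0, -6.27]]
    - [0, [0, 0, 0], [0, 0, -6.27]]
    - [0, [0, 0, 0], [0, 0, -6.27]]
    - [0, [0, 0, 0], [0, 0, -6.27]]
    - [0, [0, 0, 0], [0, 0, -6.27]]
    - [0, [0, 0, 0], [0, 0, 0]]
    - [0, [0, 0, 0], [0, 0, 0]]

```text
time_s: 7.47
tool_pos: [0.5469, -0.1021, 0.1203]
tool_rot: [-178.3, 1.9, 11.6]
force: [0.9, 0.1, -1.7]
grip_width: 0.0158
```

Run:
```python
from det import *
keep([.62,-.1085,.115],10)
c=cam("wrist"); cv2.imwrite('pics/w2.png',c['image'])
for col,g in(('red',[.6337,.1757]),('green',[.6246,-.0137]),('blue',[.620,-.1085])):
    p0=proj(c,[*g,.036])[0]; print(col,p0.round(),[ (b[0].round(),b[1]) for b in blobs(c['image'],col,100)]); print(disc(c,p0,col)[:2])
```

```text
pos [ 0.5469 -0.1021  0.1203] rot [-178.3     1.92   11.58] F [ 0.9  0.1 -1.7] w 0.0158 t 7.5
 shift total [7.05 2.1  0.23] n 2 per row [3.52 1.05 0.11]
 zturn [0.05 0.05 1.58] n 1 per row [0.05 0.05 1.58]
red [-9. 23.] [(array([ 9., 27.]), np.int32(824))]
(array([0.63154932, 0.1652648 ]), 20.842954635620117)
green [228.  82.] [(array([231.,  82.]), np.int32(1964))]
(array([ 0.62454309, -0.01387334]), 23.623254776000977)
blue [347. 113.] [(array([347., 113.]), np.int32(2110)), (array([308., 223.]), np.int32(663)), (array([328., 223.]), np.int32(653)), (array([318., 293.]), np.int32(808))]
(array([ 0.61982495, -0.10850817]), 23.607097625732422)
```

View pics/w2.png

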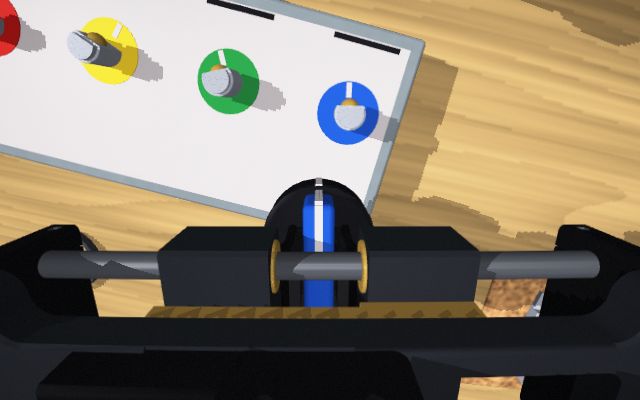

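```bash
cat >> h.py <<'E'
def kgo(P,yaw,rot0):
    """target orientation = grasp orientation rot0 turned about world z to yaw"""
    o=env.get_obs(); r=R.from_euler('xyz',o['tool_rot'],degrees=True); togo(P,None,o)
    g=R.from_euler('z',yaw-rot0[2],degrees=True)*R.from_euler('xyz',rot0,degrees=True)
    v=(r.inv()*g).as_rotvec(degrees=True); n=int(np.ceil(np.abs(v).max()/7)); print(' turn',v.round(2),'n',n,'per row',(v/n).round(2))
E
python3 - <<'E'
from h import *
kgo([.6196,-.1074,.115],10,[-179.75,-1.35,-21.44])
E
```

```text
pos [ 0.5466 -0.1022  0.1201] rot [-178.29    1.95   11.58] F [-1.7  0.6 -1.7] w 0.0158 t 7.5
 shift total [7.06 1.98 0.21] n 2 per row [3.53 0.99 0.11]
 turn [-1.45  3.33  1.52] n 1 per row [-1.45  3.33  1.52]
```

Emit:
servo_tool:
  plan:
    - [0, [0, 0, -0.3], [-1.4, 3.3, 1.5]]
    - [0, [2.4, 0.6, 0], [0, 0, 0]]
    - [0, [2.4, 0.7, 0], [0, 0, 0]]
    - [0, [2.3, 0.7, 0], [0, 0, 0]]
    - [0, [0, 0, 0], [0, 0, 0]]

```text
time_s: 7.93
tool_pos: [0.6118, -0.1096, 0.117]
tool_rot: [-179.9, -0.5, 9.3]
force: [0.3, -0.6, -1.4]
grip_width: 0.0153
```

Run:
```python
from h import *
kgo([.6196,-.1074,.105],10,[-179.75,-1.35,-21.44])
```

```text
pos [ 0.6118 -0.1096  0.117 ] rot [-179.86   -0.5     9.3 ] F [ 0.3 -0.6 -1.4] w 0.0153 t 7.9
 shift total [ 0.79 -0.09  1.2 ] n 1 per row [ 0.79 -0.09  1.2 ]
 turn [ 0.12  0.84 -0.71] n 1 per row [ 0.12  0.84 -0.71]
```

Emit:
servo_tool:
  plan:
    - [0, [0.8, -0.1, 0.7], [0.1, -0.4, -0.7]]
    - [0, [0, 0, 0.2], [0, 0, 0]]
    - [0, [0, 0, 0], [0, 0, 0]]

```text
time_s: 8.18
tool_pos: [0.6192, -0.1061, 0.1057]
tool_rot: [-179.6, 0.1, 9.7]
force: [0.1, 0.8, -1.4]
grip_width: 0.0156
```

Run:
```python
from h import *
kgo([.6196,-.1074,.098],10,[-179.75,-1.35,-21.44])
```

```text
pos [ 0.6192 -0.1061  0.1057] rot [-1.7963e+02  7.0000e-02  9.7300e+00] F [ 0.1  0.8 -1.4] w 0.0156 t 8.2
 shift total [0.02 0.14 0.77] n 1 per row [0.02 0.14 0.77]
 turn [-0.12  1.42 -0.28] n 1 per row [-0.12  1.42 -0.28]
```

Emit:
servo_tool:
  plan:
    - [0, [0, 0.15, 0.4], [0, 1.4, -0.3]]
    - [0, [0, 0, 0.2], [0, 0, 0]]
    - [0, [0, 0, 0], [0, 0, 0]]

```text
time_s: 8.43
tool_pos: [0.6175, -0.1069, 0.0988]
tool_rot: [-179.6, -1.2, 9.9]
force: [-0.6, -0.1, -1.1]
grip_width: 0.0157
```

Run:
```python
from h import *
kgo([.6196,-.1074,.090],10,[-179.75,-1.35,-21.44])
```

```text
pos [ 0.6175 -0.1069  0.0988] rot [-179.6    -1.22    9.88] F [-0.6 -0.1 -1.1] w 0.0157 t 8.4
 shift total [0.18 0.09 0.88] n 1 per row [0.18 0.09 0.88]
 turn [-0.14  0.13 -0.12] n 1 per row [-0.14  0.13 -0.12]
```

Emit:
servo_tool:
  plan:
    - [0, [0.18, 0.1, 0.2], [0, 0, 0]]
    - [0, [0, 0, 0.3], [0, 0, 0]]
    - [0, [0, 0, 0.3], [0, 0, 0]]
    - [0, [0, 0, 0.3], [0, 0, 0]]

```text
time_s: 8.77
tool_pos: [0.6199, -0.1081, 0.0899]
tool_rot: [-179.7, -1.2, 9.7]
force: [-6.9, 0.5, 19.3]
grip_width: 0.0157
```

Run:
```python
from h import *
kgo([.6196,-.1074,.0736],10,[-179.75,-1.35,-21.44]); print(env.get_obs()['wrist_torque'].round(2))
```

```text
pos [ 0.6199 -0.1081  0.0899] rot [-179.73   -1.23    9.74] F [-6.9  0.5 19.3] w 0.0157 t 8.8
 shift total [-0.05 -0.07  1.63] n 1 per row [-0.05 -0.07  1.63]
 turn [-0.01  0.12 -0.26] n 1 per row [-0.01  0.12 -0.26]
[0.05 1.64 0.02]
```

Emit:
servo_tool:
  plan:
    - [0, [-0.1, 0, -0.1], [0, 0, 0]]
    - [0, [-0.05, -0.03, 0.1], [0, 0, 0]]
    - [0, [0, 0, 0.2], [0, 0, 0]]

```text
time_s: 9.02
tool_pos: [0.62, -0.1078, 0.0899]
tool_rot: [-179.8, -1.4, 9.7]
force: [0.7, 0.4, 0.7]
grip_width: 0.0156
```

Run:
```python
from h import *
kgo([.6196,-.1074,.0736],10,[-179.75,-1.35,-21.44]); print(env.get_obs()['wrist_torque'].round(2))
```

```text
pos [ 0.62   -0.1078  0.0899] rot [-179.81   -1.39    9.74] F [0.7 0.4 0.7] w 0.0156 t 9.0
 shift total [-0.07 -0.04  1.63] n 1 per row [-0.07 -0.04  1.63]
 turn [ 0.06 -0.05 -0.26] n 1 per row [ 0.06 -0.05 -0.26]
[-0.06 -0.22  0.02]
```

Emit:
servo_tool:
  plan:
    - [0, [-0.1, 0, 0.2], [0, 0, 0]]
    - [0, [0, 0, 0.3], [0, 0, 0]]
    - [0, [0, 0, 0.3], [0, 0, 0]]

```text
time_s: 9.27
tool_pos: [0.6232, -0.1074, 0.0848]
tool_rot: [-179.9, -1.9, 9.8]
force: [-2.6, 1.3, 13.2]
grip_width: 0.0156
```

Run:
```python
from h import *
kgo([.6196,-.1074,.0736],10,[-179.75,-1.35,-21.44]); print(env.get_obs()['wrist_torque'].round(2))
```

```text
pos [ 0.6232 -0.1074  0.0848] rot [-179.92   -1.91    9.76] F [-2.6  1.3 13.2] w 0.0156 t 9.3
 shift total [-0.39 -0.06  1.1 ] n 1 per row [-0.39 -0.06  1.1 ]
 turn [ 0.18 -0.56 -0.24] n 1 per row [ 0.18 -0.56 -0.24]
[ 0.16  0.56 -0.  ]
```

Emit:
servo_tool:
  plan:
    - [0, [0, 0, 0.3], [0, 0.3, 0]]
    - [0, [0, 0, 0.4], [0, 0, 0]]
    - [0, [0, 0, 0.4], [0, 0, 0]]

```text
time_s: 9.52
tool_pos: [0.6235, -0.1073, 0.0814]
tool_rot: [179.9, -2.0, 9.7]
force: [-6.8, 1.3, 21.6]
grip_width: 0.0157
```

Run:
```python
from h import *
kgo([.6196,-.1074,.0736],10,[-179.75,-1.35,-21.44]); print(env.get_obs()['wrist_torque'].round(2))
```

```text
pos [ 0.6235 -0.1073  0.0814] rot [179.86  -2.04   9.73] F [-6.8  1.3 21.6] w 0.0157 t 9.5
 shift total [-0.41 -0.05  0.77] n 1 per row [-0.41 -0.05  0.77]
 turn [ 0.4  -0.69 -0.27] n 1 per row [ 0.4  -0.69 -0.27]
[0.12 1.97 0.04]
```

Emit:
servo_tool:
  plan:
    - [0, [-0.15, 0, 0.3], [0, -0.7, 0]]
    - [0, [-0.1, 0, 0.5], [0, 0, 0]]
    - [0, [0, 0, 0.5], [0, 0, 0]]
    - [0, [0, 0, 0.6], [0, 0, 0]]

```text
time_s: 9.85
tool_pos: [0.6246, -0.107, 0.0723]
tool_rot: [179.5, -1.6, 9.7]
force: [-11.2, 1.5, 48.0]
grip_width: 0.0156
```

Run:
```python
from h import *
kgo([.6196,-.1074,.0736],10,[-179.75,-1.35,-21.44]); print(env.get_obs()['wrist_torque'].round(2))
```

```text
pos [ 0.6246 -0.107   0.0723] rot [179.54  -1.58   9.74] F [-11.2   1.5  48. ] w 0.0156 t 9.8
 shift total [-0.5  -0.05 -0.14] n 1 per row [-0.5  -0.05 -0.14]
 turn [ 0.72 -0.23 -0.26] n 1 per row [ 0.72 -0.23 -0.26]
[0.38 2.53 0.01]
```

Emit:
servo_tool:
  plan:
    - [0, [0, 0, -0.1], [0, 0, 0]]
    - [0.5, [0, 0, 0], [0, 0, 0]]
    - [0.5, [0, 0, 0], [0, 0, 0]]
    - [0.5, [0, 0, 0], [0, 0, 0]]
    - [0.5, [0, 0, 0], [0, 0, 0]]
    - [0.5, [0, 0, 0], [0, 0, 0]]
    - [0.8, [0, 0, -2], [0, 0, 0]]
    - [1, [-1, 0, -3.5], [0, 0, 0]]
    - [1, [-3, 0, -2.5], [0, 0, 0]]
    - [1, [-3, 0, 0], [0, 0, 0]]
    - [1, [0, 0, 0], [0, 0, 0]]
    - [1, [0, 0, 0], [0, 0, 0]]

```text
time_s: 10.85
tool_pos: [0.5465, -0.1188, 0.1466]
tool_rot: [179.9, -0.8, 9.8]
force: [0.8, -0.5, 0.6]
grip_width: 0.0761
```

Run:
```python
from det import *
togo([.43,.31,.2],-5)
c=cam("wrist"); p,o=bar(c,'blue',[.62,-.107],.096); print(o)
print('redknob/green guess')
a=cv2.resize(c['image'],(640,400)); cv2.imwrite('pics/blue_on.png',np.hstack([a,cv2.resize(p,(160,160)).repeat(1,0) if 0 else cv2.copyMakeBorder(cv2.resize(p,(160,160)),0,240,0,0,cv2.BORDER_CONSTANT)]))
```

```text
pos [ 0.5465 -0.1188  0.1466] rot [179.89  -0.81   9.76] F [ 0.8 -0.5  0.6] w 0.0761 t 10.8
 shift total [ -4.13 -44.22  -5.49] n 12 per row [-0.34 -3.69 -0.46]
 turn total [ 1.000e-02 -8.200e-01  1.476e+01] n 3 per row [ 0.   -0.27  4.92]
{'ctr': array([ 0.6225, -0.1079]), 'size': array([58.8, 16.4]), 'area_mm2': 827, 'wc': array([ 0.6408, -0.1048]), 'nw': 705, 'line': np.float32(-169.4), 'dir_from_ctr': np.float64(9.7), 'wlen': np.float64(31.3)}
redknob/green guess
```

View pics/blue_on.png

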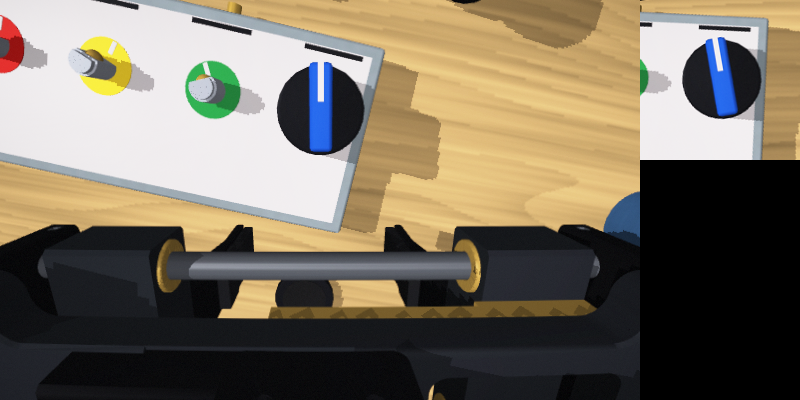

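Emit:
servo_tool:
  plan:
    - [1, [-0.66, -3.9, -0.8], [0, 0, 0]]
    - [1, [-0.66, -3.9, -0.8], [0, 0, 0]]
    - [1, [-0.66, -3.9, -0.5], [0, 0, 0]]
    - [1, [-0.66, -3.9, -0.5], [0, 0, 0]]
    - [1, [-0.66, -3.9, -0.5], [0, 0, 0]]
    - [1, [-0.66, -3.9, -0.5], [0, 0, 0]]
    - [1, [-0.66, -3.9, -0.5], [0, 0, 0]]
    - [1, [-0.66, -3.9, -0.5], [0, 0, 0]]
    - [1, [-0.66, -3.9, -0.5], [0, 0, 0]]
    - [1, [-0.66, -3.9, -0.4], [0, 0, 0]]
    - [1, [-0.66, -3.9, -0.4], [0, 0, 0]]
    - [1, [0, 0, 0], [0, 0, 5]]
    - [1, [0, 0, 0], [0, 0, 5]]
    - [1, [0, 0, 0], [0, 0, 5]]
    - [1, [0, 0, 0], [0, 0, 0]]
    - [1, [0, 0, 0], [0, 0, 0]]

```text
time_s: 12.23
tool_pos: [0.398, 0.3195, 0.2066]
tool_rot: [-178.4, -0.3, -5.1]
force: [-0.5, -0.2, 0.3]
grip_width: 0.0867
```

Run:
```python
from det import *
c=cam("wrist")
for col,g in(('green',[.4286,.3046]),('red',[.570,.326])):
    b=min(blobs(c['image'],col,100),key=lambda b:np.linalg.norm(b[0]-proj(c,[*g,.053])[0])); g=onz(c,b[0],.053)[0][:2]
    p,o=bar(c,col,g); print(col,b[0],b[1],g.round(3),o); cv2.imwrite(f'pics/p_{col}.png',p)
    if col=='green': t=o
cv2.imwrite('pics/w3.png',np.hstack([cv2.resize(c['image'],(480,300)),cv2.imread('pics/p_green.png')]))
togo([*t['ctr'],.1],t.get('line',-5))
```

```text
green [326.15302013 159.00536913] 745 [0.426 0.312] {'ctr': array([0.4282, 0.3121]), 'size': array([16.4, 59.6]), 'area_mm2': 811, 'wc': array([0.4448, 0.3095]), 'nw': 714, 'line': np.float32(-8.3), 'dir_from_ctr': np.float64(-8.9), 'wlen': np.float64(27.9)}
red [294.84155299  18.62434418] 953 [0.562 0.331] {'ctr': array([0.5648, 0.3324]), 'size': array([53.2, 18.6]), 'area_mm2': 786, 'wc': array([0.5773, 0.3407]), 'nw': 100, 'line': np.float32(-114.7), 'dir_from_ctr': np.float64(33.6), 'wlen': np.float64(7.2)}
pos [0.3981 0.3193 0.2066] rot [-178.37   -0.33   -5.14] F [-0.5 -0.1 -0.4] w 0.0868 t 12.3
 shift total [ 3.    0.75 10.66] n 3 per row [1.   0.25 3.55]
 turn total [-1.63 -0.28  3.17] n 1 per row [-1.63 -0.28  3.17]
```

View pics/w3.png

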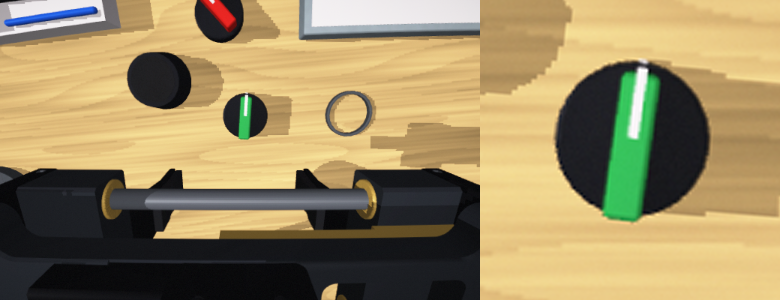

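Emit:
servo_tool:
  plan:
    - [1, [0, 0, 0], [-1.6, -0.3, 3.3]]
    - [1, [0.95, 0.2, 4.0], [0, 0, 0]]
    - [1, [0.95, 0.2, 4.0], [0, 0, 0]]
    - [1, [0.95, 0.2, 3.5], [0, 0, 0]]
    - [1, [0, 0, 0], [0, 0, 0]]
    - [1, [0, 0, 0], [0, 0, 0]]

```text
time_s: 12.78
tool_pos: [0.431, 0.3092, 0.0886]
tool_rot: [-179.8, -0.1, -8.2]
force: [1.2, 0.5, 0.6]
grip_width: 0.0872
```

Run:
```python
from det import *
togo([.4262,.3130,.03],-8.5)
```

```text
pos [0.431  0.3092 0.0886] rot [-1.7985e+02 -1.4000e-01 -8.2400e+00] F [1.2 0.5 0.6] w 0.0872 t 12.8
 shift total [-0.55 -0.29  5.86] n 2 per row [-0.27 -0.15  2.93]
 turn total [-0.15 -0.14  0.26] n 1 per row [-0.15 -0.14  0.26]
```

Emit:
servo_tool:
  plan:
    - [1, [-0.5, -0.3, 2.0], [0, 0, 0.3]]
    - [1, [-0.1, 0, 2.0], [0, 0, 0]]
    - [1, [-0.1, 0, 1.5], [0, 0, 0]]
    - [1, [0, 0, 0.2], [0, 0, 0]]
    - [1, [0, 0, 0], [0, 0, 0]]

```text
time_s: 13.2
tool_pos: [0.4284, 0.3172, 0.0381]
tool_rot: [-179.4, -0.5, -8.5]
force: [0.4, -0.2, 0.6]
grip_width: 0.0868
```

Run:
```python
from det import *
togo([.4262,.3130,.03],-8.5)
```

```text
pos [0.4284 0.3172 0.0381] rot [-179.38   -0.5    -8.46] F [ 0.4 -0.2  0.6] w 0.0868 t 13.2
 shift total [-0.17  0.46  0.8 ] n 1 per row [-0.17  0.46  0.8 ]
 turn total [-0.62 -0.5   0.05] n 1 per row [-0.62 -0.5   0.05]
```

Emit:
servo_tool:
  plan:
    - [1, [-0.2, 0.4, 0.5], [-0.6, -0.5, 0]]
    - [1, [0, 0, 0.3], [0, 0, 0]]
    - [0.4, [0, 0, 0.1], [0, 0, 0]]
    - [0.4, [0, 0, 0], [0, 0, 0]]
    - [0.4, [0, 0, 0], [0, 0, 0]]
    - [0.4, [0, 0, 0], [0, 0, 0]]
    - [0.4, [0, 0, 0], [0, 0, 0]]

```text
time_s: 13.78
tool_pos: [0.4297, 0.3161, 0.0352]
tool_rot: [-179.7, -0.4, -8.5]
force: [0.1, 0.8, 0.4]
grip_width: 0.0611
```

Run:
```python
from det import *
togo([.4262,.3130,.03],-8.5)
```

```text
pos [0.4297 0.3161 0.0352] rot [-179.66   -0.39   -8.46] F [0.1 0.8 0.4] w 0.0611 t 13.8
 shift total [-0.3   0.36  0.52] n 1 per row [-0.3   0.36  0.52]
 turn total [-0.34 -0.39  0.04] n 1 per row [-0.34 -0.39  0.04]
```

Emit:
servo_tool:
  plan:
    - [0, [-0.3, 0.35, 0.5], [-0.3, -0.4, 0]]
    - [0, [0, 0, 0.1], [0, 0, 0]]
    - [0, [0, 0, 0.1], [0, 0, 0]]
    - [0, [0, 0, 0.05], [0, 0, 0]]
    - [0, [0, 0, 0], [0, 0, 0]]
    - [0, [0, 0, 0], [0, 0, 0]]
    - [0, [0, 0, 0], [0, 0, 0]]
    - [0, [0, 0, 0], [0, 0, 0]]
    - [0, [0, 0, 0], [0, 0, 0]]

```text
time_s: 14.53
tool_pos: [0.4256, 0.3126, 0.0265]
tool_rot: [180.0, 0.1, -8.5]
force: [-0.6, 0.3, -0.2]
grip_width: 0.0158
```

Run:
```python
from det import *
togo([.4262,.3130,.16],-8.5)
```

```text
pos [0.4256 0.3126 0.0265] rot [ 1.7998e+02  9.0000e-02 -8.4500e+00] F [-0.6  0.3 -0.2] w 0.0158 t 14.5
 shift total [  0.04  -0.05 -13.35] n 4 per row [ 0.01 -0.01 -3.34]
 turn total [0.02 0.09 0.05] n 1 per row [0.02 0.09 0.05]
```

Emit:
servo_tool:
  plan:
    - [0, [0, 0, -2.5], [0, 0, 0]]
    - [0, [0, 0, -3.5], [0, 0, 0]]
    - [0, [0, 0, -3.5], [0, 0, 0]]
    - [0, [0, 0, -3], [0, 0, 0]]
    - [0, [2.4, 2.9, -0.3], [0, 0, 0]]
    - [0, [2.4, 2.9, -0.2], [0, 0, 0]]
    - [0, [2.4, 2.9, -0.2], [0, 0, 0]]
    - [0, [2.4, 2.9, -0.2], [0, 0, 0]]
    - [0, [2.4, 2.9, -0.2], [0, 0, 0]]
    - [0, [2.4, 2.9, -0.2], [0, 0, 0]]
    - [0, [2.4, 2.9, -0.2], [0, 0, 0]]
    - [0, [2.4, 2.9, -0.2], [0, 0, 0]]
    - [0, [2.2, 2.7, -0.2], [0, 0, 0]]
    - [0, [0, 0, 0], [0, 0, -6.1]]
    - [0, [0, 0, 0], [0, 0, -6.1]]
    - [0, [0, 0, 0], [0, 0, -6.1]]
    - [0, [0, 0, 0], [0, 0, -6.1]]
    - [0, [0, 0, 0], [0, 0, -6.1]]
    - [0, [0, 0, 0], [0, 0, 0]]

```text
time_s: 16.12
tool_pos: [0.6054, 0.0087, 0.1724]
tool_rot: [179.9, 0.5, 23.7]
force: [-0.5, 0.1, -0.3]
grip_width: 0.0156
```

Run:
```python
from det import *
kgo([.6264,-.0118,.10],22,[180,.1,-8.45])
```

```text
pos [0.6054 0.0087 0.1724] rot [179.92   0.46  23.67] F [-0.5  0.1 -0.3] w 0.0156 t 16.1
 shift total [1.16 2.71 7.23] n 2 per row [0.58 1.36 3.62]
 turn [0.09 0.35 1.67] n 1 per row [0.09 0.35 1.67]
```

Emit:
servo_tool:
  plan:
    - [0, [0.6, 1.4, 2.0], [0, 0.3, 1.6]]
    - [0, [0.6, 1.3, 2.0], [0, 0, 0]]
    - [0, [0, 0, 2.0], [0, 0, 0]]
    - [0, [0, 0, 0.6], [0, 0, 0]]
    - [0, [0, 0, 0], [0, 0, 0]]

```text
time_s: 16.53
tool_pos: [0.628, -0.0121, 0.1047]
tool_rot: [179.9, 0.1, 21.2]
force: [-1.0, -0.0, -1.5]
grip_width: 0.0157
```

Run:
```python
from det import *
kgo([.6264,-.0118,.095],22,[180,.1,-8.45])
```

```text
pos [ 0.628  -0.0121  0.1047] rot [1.7986e+02 5.0000e-02 2.1220e+01] F [-1.  -0.  -1.5] w 0.0157 t 16.5
 shift total [-0.14 -0.09  0.97] n 1 per row [-0.14 -0.09  0.97]
 turn [ 0.14 -0.04 -0.78] n 1 per row [ 0.14 -0.04 -0.78]
```

Emit:
servo_tool:
  plan:
    - [0, [-0.15, -0.1, 0.6], [0.1, 0, -0.8]]
    - [0, [0, 0, 0.5], [0, 0, 0]]
    - [0, [0, 0, 0.2], [0, 0, 0]]

```text
time_s: 16.78
tool_pos: [0.6264, -0.0106, 0.0927]
tool_rot: [179.9, -0.0, 22.0]
force: [-0.6, 0.8, -0.0]
grip_width: 0.0158
```

Run:
```python
from det import *
kgo([.6264,-.0118,.0695],22,[180,.1,-8.45])
```

```text
pos [ 0.6264 -0.0106  0.0927] rot [ 1.7994e+02 -3.0000e-02  2.2010e+01] F [-0.6  0.8 -0. ] w 0.0158 t 16.8
 shift total [-0.05  0.11  2.32] n 1 per row [-0.05  0.11  2.32]
 turn [ 0.06 -0.13  0.01] n 1 per row [ 0.06 -0.13  0.01]
```

Emit:
servo_tool:
  plan:
    - [0, [-0.05, 0.1, 0.3], [0, 0, 0]]
    - [0, [0, 0, 0.3], [0, 0, 0]]
    - [0, [0, 0, 0.3], [0, 0, 0]]

```text
time_s: 17.03
tool_pos: [0.6274, -0.0107, 0.0895]
tool_rot: [179.8, -0.1, 22.0]
force: [-7.0, -0.7, 17.3]
grip_width: 0.0158
```

Run:
```python
from det import *
kgo([.6264,-.0118,.0695],22,[180,.1,-8.45]); print(env.get_obs()['wrist_torque'].round(2))
```

```text
pos [ 0.6274 -0.0107  0.0895] rot [ 1.7976e+02 -1.3000e-01  2.2020e+01] F [-7.  -0.7 17.3] w 0.0158 t 17.0
 shift total [-0.14  0.06  2.  ] n 1 per row [-0.14  0.06  2.  ]
 turn [ 0.24 -0.23  0.02] n 1 per row [ 0.24 -0.23  0.02]
[-0.35  2.07 -0.01]
```

Emit:
servo_tool:
  plan:
    - [0, [-0.1, 0, -0.3], [0, 0, 0]]
    - [0, [-0.2, 0.1, 0], [0, 0, 0]]
    - [0, [-0.1, 0, 0.2], [0, 0, 0]]
    - [0, [-0.05, 0, 0.3], [0, 0, 0]]
    - [0, [-0.05, 0, 0.3], [0, 0, 0]]

```text
time_s: 17.45
tool_pos: [0.625, -0.0134, 0.0876]
tool_rot: [179.6, -0.4, 22.0]
force: [-0.3, -0.6, -1.2]
grip_width: 0.0158
```

Run:
```python
from det import *
kgo([.6264,-.0118,.0695],22,[180,.1,-8.45]); print(env.get_obs()['wrist_torque'].round(2))
```

```text
pos [ 0.625  -0.0134  0.0876] rot [179.55  -0.44  22.02] F [-0.3 -0.6 -1.2] w 0.0158 t 17.4
 shift total [ 0.18 -0.11  1.81] n 1 per row [ 0.18 -0.11  1.81]
 turn [ 0.45 -0.54  0.02] n 1 per row [ 0.45 -0.54  0.02]
[ 0.06  0.01 -0.01]
```

Emit:
servo_tool:
  plan:
    - [0, [-0.05, 0, 0.3], [0.3, -0.4, 0]]
    - [0, [-0.05, 0, 0.3], [0, 0, 0]]
    - [0, [-0.05, 0, 0.3], [0, 0, 0]]
    - [0, [-0.05, 0, 0.3], [0, 0, 0]]

```text
time_s: 17.78
tool_pos: [0.6251, -0.0129, 0.0793]
tool_rot: [179.8, -0.2, 22.0]
force: [-7.7, -0.3, 19.6]
grip_width: 0.0157
```

Run:
```python
from det import *
kgo([.6264,-.0118,.0695],22,[180,.1,-8.45]); print(env.get_obs()['wrist_torque'].round(2))
```

```text
pos [ 0.6251 -0.0129  0.0793] rot [179.84  -0.19  22.  ] F [-7.7 -0.3 19.6] w 0.0157 t 17.8
 shift total [ 0.16 -0.06  0.98] n 1 per row [ 0.16 -0.06  0.98]
 turn [ 0.16 -0.29  0.  ] n 1 per row [ 0.16 -0.29  0.  ]
[-0.24  1.92  0.  ]
```

Emit:
servo_tool:
  plan:
    - [0, [-0.1, 0, 0.4], [0, 0, 0]]
    - [0, [-0.05, 0, 0.5], [0, 0, 0]]
    - [0, [0, 0, 0.5], [0, 0, 0]]
    - [0, [0, 0, 0.5], [0, 0, 0]]

```text
time_s: 18.12
tool_pos: [0.6245, -0.0129, 0.0703]
tool_rot: [179.6, -0.1, 22.0]
force: [-1.9, 0.5, -0.6]
grip_width: 0.0158
```

Run:
```python
from det import *
kgo([.6264,-.0118,.0695],22,[180,.1,-8.45]); print(env.get_obs()['wrist_torque'].round(2))
```

```text
pos [ 0.6245 -0.0129  0.0703] rot [ 1.7959e+02 -8.0000e-02  2.2000e+01] F [-1.9  0.5 -0.6] w 0.0158 t 18.1
 shift total [ 0.22 -0.03  0.08] n 1 per row [ 0.22 -0.03  0.08]
 turn [ 0.41 -0.18 -0.  ] n 1 per row [ 0.41 -0.18 -0.  ]
[0.02 0.27 0.01]
```

Down within 1 mm of home; press to bottom it, then release and rise.

Emit:
servo_tool:
  plan:
    - [0, [0, 0, 0.3], [0, 0, 0]]
    - [0, [0, 0, 0.4], [0, 0, 0]]

```text
time_s: 18.28
tool_pos: [0.6246, -0.0129, 0.0693]
tool_rot: [179.5, 0.1, 22.0]
force: [-15.1, -1.8, 37.4]
grip_width: 0.0161
```

Emit:
servo_tool:
  plan:
    - [0, [0, 0, 0], [0, 0, 0]]
    - [0.5, [0, 0, 0], [0, 0, 0]]
    - [0.5, [0, 0, 0], [0, 0, 0]]
    - [0.5, [0, 0, 0], [0, 0, 0]]
    - [0.5, [0, 0, 0], [0, 0, 0]]
    - [0.5, [0, 0, 0], [0, 0, 0]]
    - [0.8, [0, 0, -2], [0, 0, 0]]
    - [1, [-1, 0, -3.5], [0, 0, 0]]
    - [1, [-3, 0, -3.5], [0, 0, 0]]
    - [1, [-3, 0, 0], [0, 0, 0]]
    - [1, [0, 0, 0], [0, 0, 0]]
    - [1, [0, 0, 0], [0, 0, 0]]

```text
time_s: 19.28
tool_pos: [0.5589, -0.0381, 0.1557]
tool_rot: [179.7, 0.3, 22.0]
force: [0.2, 0.5, 0.8]
grip_width: 0.0753
```

Run:
```python
from det import *
c=cam("wrist")
for col,g in(('blue',[.622,-.1075]),('green',[.626,-.0125])): print(col,bar(c,col,g,.096)[1])
togo([.52,.29,.2],40)
```

```text
blue {'ctr': array([ 0.622 , -0.1029]), 'size': array([59. , 24.5]), 'area_mm2': 1251, 'wc': array([ 0.6365, -0.1043]), 'nw': 773, 'line': np.float32(-2.6), 'dir_from_ctr': np.float64(-5.8), 'wlen': np.float64(65.4)}
green {'ctr': array([ 0.626 , -0.0128]), 'size': array([58.6, 16. ]), 'area_mm2': 799, 'wc': array([ 0.6424, -0.0064]), 'nw': 686, 'line': np.float32(-158.1), 'dir_from_ctr': np.float64(21.6), 'wlen': np.float64(64.4)}
pos [ 0.5583 -0.0383  0.155 ] rot [179.75   0.4   22.04] F [-0.9  0.1 -1.2] w 0.0793 t 19.3
 shift total [  8.74 -31.84  -4.7 ] n 9 per row [ 0.97 -3.54 -0.52]
 turn total [  0.18   0.43 -17.96] n 3 per row [ 0.06  0.14 -5.99]
```

Emit:
servo_tool:
  plan:
    - [1, [1.15, -3.7, -0.8], [0, 0, 0]]
    - [1, [1.15, -3.7, -0.8], [0, 0, 0]]
    - [1, [1.15, -3.7, -0.5], [0, 0, 0]]
    - [1, [1.15, -3.7, -0.5], [0, 0, 0]]
    - [1, [1.15, -3.7, -0.5], [0, 0, 0]]
    - [1, [1.15, -3.7, -0.5], [0, 0, 0]]
    - [1, [1.15, -3.7, -0.4], [0, 0, 0]]
    - [1, [1.15, -3.7, -0.4], [0, 0, 0]]
    - [1, [1.15, -3.7, -0.4], [0, 0, 0]]
    - [1, [0, 0, 0], [0, 0, -6]]
    - [1, [0, 0, 0], [0, 0, -6]]
    - [1, [0, 0, 0], [0, 0, -6]]
    - [1, [0, 0, 0], [0, 0, 0]]
    - [1, [0, 0, 0], [0, 0, 0]]

```text
time_s: 20.5
tool_pos: [0.5284, 0.3349, 0.1896]
tool_rot: [-178.8, 0.8, 40.8]
force: [0.2, 0.4, 0.3]
grip_width: 0.087
```

Run:
```python
from det import *
c=cam("wrist")
g=[.567,.331]
b=min(blobs(c['image'],'red',100),key=lambda b:np.linalg.norm(b[0]-proj(c,[*g,.053])[0])); g=onz(c,b[0],.053)[0][:2]
p,t=bar(c,'red',g); print(b[0],b[1],t); cv2.imwrite('pics/p_red.png',p)
togo([*t['ctr'],.1],t.get('line',40))
```

```text
[348.06792873 152.86859688] 898 {'ctr': array([0.5729, 0.3378]), 'size': array([59.9, 17.5]), 'area_mm2': 868, 'wc': array([0.5869, 0.3476]), 'nw': 657, 'line': np.float32(-141.7), 'dir_from_ctr': np.float64(35.2), 'wlen': np.float64(30.0)}
pos [0.5284 0.3345 0.1895] rot [-178.78    0.84   40.81] F [-0.6  0.4 -0.2] w 0.0871 t 20.6
 shift total [3.72 2.85 8.84] n 3 per row [1.24 0.95 2.95]
 turn total [  -1.35   -1.86 -177.49] n 26 per row [-0.05 -0.07 -6.83]
```

View pics/p_red.png

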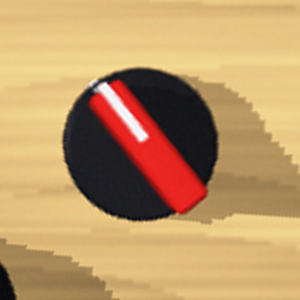

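Run:
```python
from det import *
togo([.5704,.3373,.09],38.3)
```

```text
pos [0.5284 0.3345 0.1895] rot [-178.78    0.84   40.81] F [-0.6  0.4 -0.2] w 0.0871 t 20.6
 shift total [3.51 2.74 9.84] n 3 per row [1.17 0.91 3.28]
 turn total [-1.2   0.87  2.5 ] n 1 per row [-1.2   0.87  2.5 ]
```

Emit:
servo_tool:
  plan:
    - [1, [0, 0, 0], [-1.2, 0.9, 2.5]]
    - [1, [1.1, 0.9, 3.3], [0, 0, 0]]
    - [1, [1.1, 0.9, 3.3], [0, 0, 0]]
    - [1, [1.1, 0.9, 3.2], [0, 0, 0]]
    - [1, [0, 0, 0], [0, 0, 0]]

```text
time_s: 20.97
tool_pos: [0.5765, 0.3321, 0.0896]
tool_rot: [179.8, -0.3, 37.2]
force: [-1.2, -1.0, -0.7]
grip_width: 0.0872
```

Run:
```python
from det import *
togo([.5704,.3373,.028],38.3)
```

```text
pos [0.5765 0.3321 0.0896] rot [179.76  -0.34  37.18] F [-1.2 -1.  -0.7] w 0.0872 t 21.0
 shift total [-0.21 -0.81  6.16] n 2 per row [-0.11 -0.41  3.08]
 turn total [ 0.24 -0.34 -1.12] n 1 per row [ 0.24 -0.34 -1.12]
```

Emit:
servo_tool:
  plan:
    - [1, [-0.2, -0.8, 1.5], [0.2, -0.3, -1.1]]
    - [1, [0, 0, 2.0], [0, 0, 0]]
    - [1, [0, 0, 1.8], [0, 0, 0]]
    - [1, [0, 0, 0.4], [0, 0, 0]]

```text
time_s: 21.3
tool_pos: [0.5697, 0.3385, 0.0319]
tool_rot: [-179.9, -0.1, 38.0]
force: [-0.5, 0.3, 0.5]
grip_width: 0.0873
```

Run:
```python
from det import *
togo([.5704,.3373,.028],38.3)
```

```text
pos [0.5697 0.3385 0.0319] rot [-1.7993e+02 -1.0000e-01  3.7990e+01] F [-0.5  0.3  0.5] w 0.0873 t 21.3
 shift total [-0.02  0.14  0.39] n 1 per row [-0.02  0.14  0.39]
 turn total [-0.07 -0.1  -0.31] n 1 per row [-0.07 -0.1  -0.31]
```

Emit:
servo_tool:
  plan:
    - [0, [0, 0.15, 0.4], [0, 0, -0.3]]
    - [0, [0, 0, 0], [0, 0, 0]]
    - [0, [0, 0, 0], [0, 0, 0]]
    - [0, [0, 0, 0], [0, 0, 0]]
    - [0, [0, 0, 0], [0, 0, 0]]
    - [0, [0, 0, 0], [0, 0, 0]]
    - [0, [0, 0, 0], [0, 0, 0]]
    - [0, [0, 0, 0], [0, 0, 0]]
    - [0, [0, 0, 0], [0, 0, 0]]
    - [0, [0, 0, 0], [0, 0, 0]]
    - [0, [0, 0, 0], [0, 0, 0]]
    - [0, [0, 0, 0], [0, 0, 0]]

```text
time_s: 22.3
tool_pos: [0.572, 0.3403, 0.0349]
tool_rot: [180.0, -0.6, 38.3]
force: [-0.3, -0.5, 0.8]
grip_width: 0.0157
```

Run:
```python
from det import *
togo([.5704,.3373,.028],38.3)
```

```text
pos [0.572  0.3403 0.0349] rot [179.98  -0.59  38.31] F [-0.3 -0.5  0.8] w 0.0157 t 22.3
 shift total [-0.32  0.13  0.68] n 1 per row [-0.32  0.13  0.68]
 turn total [ 0.02 -0.59  0.01] n 1 per row [ 0.02 -0.59  0.01]
```

Emit:
servo_tool:
  plan:
    - [0.35, [0, 0, 0], [0, 0, 0]]
    - [0.35, [0, 0, 0], [0, 0, 0]]
    - [0.35, [0, 0, 0], [0, 0, 0]]
    - [0.35, [-0.35, 0.1, 0.5], [0, -0.6, 0]]
    - [0.35, [0, 0, 0.2], [0, 0, 0]]
    - [0, [-0.05, 0, 0.1], [0, 0, 0]]
    - [0, [-0.03, 0, 0.05], [0, 0, 0]]
    - [0, [-0.03, 0, 0.05], [0, 0, 0]]
    - [0, [-0.03, 0, 0.05], [0, 0, 0]]
    - [0, [0, 0, 0], [0, 0, 0]]
    - [0, [0, 0, 0], [0, 0, 0]]

```text
time_s: 23.22
tool_pos: [0.5689, 0.3373, 0.0256]
tool_rot: [-180.0, -0.0, 38.3]
force: [0.5, 1.9, 1.7]
grip_width: 0.0154
```

Run:
```python
from det import *
togo([.5704,.3373,.028],38.3)
```

```text
pos [0.5689 0.3373 0.0256] rot [-1.7999e+02 -4.0000e-02  3.8330e+01] F [0.5 1.9 1.7] w 0.0154 t 23.2
 shift total [ 0.12  0.09 -0.24] n 1 per row [ 0.12  0.09 -0.24]
 turn total [-0.01 -0.04  0.03] n 1 per row [-0.01 -0.04  0.03]
```

Emit:
servo_tool:
  plan:
    - [0, [0, 0, -2.5], [0, 0, 0]]
    - [0, [0, 0, -3.5], [0, 0, 0]]
    - [0, [0, 0, -3.5], [0, 0, 0]]
    - [0, [0, 0, -3], [0, 0, 0]]
    - [0, [-1.0, 3.2, 0], [0, 0, 0]]
    - [0, [-1.0, 3.2, 0], [0, 0, 0]]
    - [0, [-1.0, 3.2, 0], [0, 0, 0]]
    - [0, [-1.0, 3.2, 0], [0, 0, 0]]
    - [0, [-0.9, 3.2, 0], [0, 0, 0]]
    - [0, [0, 0, 0], [0, 0, 6.7]]
    - [0, [0, 0, 0], [0, 0, 6.7]]
    - [0, [0, 0, 0], [0, 0, 6.7]]
    - [0, [0, 0, 0], [0, 0, 6.7]]
    - [0, [0, 0, 0], [0, 0, 6.7]]
    - [0, [0, 0, 0], [0, 0, 6.7]]
    - [0, [0, 0, 0], [0, 0, 6.7]]
    - [0, [0, 0, 0], [0, 0, 0]]

```text
time_s: 24.63
tool_pos: [0.6262, 0.1661, 0.1427]
tool_rot: [179.3, 1.0, -10.5]
force: [-0.0, 0.5, -1.1]
grip_width: 0.0154
```

Run:
```python
from det import *
kgo([.6327,.1767,.10],-8.7,[180,0,38.3])
```

```text
pos [0.6262 0.1661 0.1427] rot [179.28   1.   -10.49] F [-0.   0.5 -1.1] w 0.0154 t 24.6
 shift total [ 0.52 -1.21  4.25] n 2 per row [ 0.26 -0.61  2.12]
 turn [ 0.7   1.02 -1.79] n 1 per row [ 0.7   1.02 -1.79]
```

Emit:
servo_tool:
  plan:
    - [0, [0.5, -1.2, 1.0], [0.7, 1.0, -1.8]]
    - [0, [0, 0, 1.6], [0, 0, 0]]
    - [0, [0, 0, 1.0], [0, 0, 0]]
    - [0, [0, 0, 0.3], [0, 0, 0]]

```text
time_s: 24.97
tool_pos: [0.6332, 0.1767, 0.1016]
tool_rot: [180.0, -0.0, -7.9]
force: [-0.3, -0.1, -0.9]
grip_width: 0.0158
```

Run:
```python
from det import *
kgo([.6327,.1767,.091],-8.7,[180,0,38.3])
```

```text
pos [0.6332 0.1767 0.1016] rot [ 1.7995e+02 -4.0000e-02 -7.9400e+00] F [-0.3 -0.1 -0.9] w 0.0158 t 25.0
 shift total [-0.05  0.    1.06] n 1 per row [-0.05  0.    1.06]
 turn [ 0.05 -0.04  0.76] n 1 per row [ 0.05 -0.04  0.76]
```

Emit:
servo_tool:
  plan:
    - [0, [-0.05, 0, 0.5], [0, 0, 0.8]]
    - [0, [-0.05, 0, 0.4], [0, 0, 0]]
    - [0, [-0.05, 0, 0.3], [0, 0, 0]]
    - [0, [-0.05, 0, 0.3], [0, 0, 0]]

```text
time_s: 25.3
tool_pos: [0.6307, 0.1763, 0.0847]
tool_rot: [179.9, 0.1, -8.7]
force: [0.2, 0.2, -0.9]
grip_width: 0.0156
```

Run:
```python
from det import *
kgo([.6327,.1767,.0686],-8.7,[180,0,38.3]); print(env.get_obs()['wrist_torque'].round(2))
```

```text
pos [0.6307 0.1763 0.0847] rot [ 1.7992e+02  6.0000e-02 -8.6700e+00] F [ 0.2  0.2 -0.9] w 0.0156 t 25.3
 shift total [ 0.2  -0.07  1.61] n 1 per row [ 0.2  -0.07  1.61]
 turn [0.08 0.06 0.03] n 1 per row [0.08 0.06 0.03]
[-0.02  0.04  0.06]
```

Bottom at 59 mm, already 5 mm into the bore with no force. Push on.

Emit:
servo_tool:
  plan:
    - [0, [0.05, 0, 0.3], [0, 0, 0]]
    - [0, [0, 0, 0.4], [0, 0, 0]]
    - [0, [-0.05, 0, 0.4], [0, 0, 0]]
    - [0, [-0.05, 0, 0.5], [0, 0, 0]]
    - [0, [0, 0, 0.5], [0, 0, 0]]

```text
time_s: 25.72
tool_pos: [0.633, 0.1775, 0.0768]
tool_rot: [179.8, -0.4, -8.7]
force: [-10.6, -3.9, 23.1]
grip_width: 0.0158
```

Run:
```python
from det import *
kgo([.6327,.1767,.0686],-8.7,[180,0,38.3]); print(env.get_obs()['wrist_torque'].round(2))
```

```text
pos [0.633  0.1775 0.0768] rot [179.83  -0.39  -8.69] F [-10.6  -3.9  23.1] w 0.0158 t 25.7
 shift total [-0.02  0.08  0.82] n 1 per row [-0.02  0.08  0.82]
 turn [ 0.17 -0.39  0.01] n 1 per row [ 0.17 -0.39  0.01]
[-0.95  2.57 -0.02]
```

Emit:
servo_tool:
  plan:
    - [0, [-0.15, 0.05, 0.4], [0, -0.4, 0]]
    - [0, [-0.1, 0, 0.5], [0, 0, 0]]
    - [0, [-0.05, 0, 0.6], [0, 0, 0]]
    - [0, [0, 0, 0.6], [0, 0, 0]]

```text
time_s: 26.05
tool_pos: [0.6325, 0.1774, 0.0709]
tool_rot: [179.6, -0.5, -8.7]
force: [-3.4, -1.0, 1.6]
grip_width: 0.016
```

Run:
```python
from det import *
kgo([.6327,.1767,.0686],-8.7,[180,0,38.3]); print(env.get_obs()['wrist_torque'].round(2))
```

```text
pos [0.6325 0.1774 0.0709] rot [179.59  -0.49  -8.75] F [-3.4 -1.   1.6] w 0.016 t 26.1
 shift total [0.02 0.06 0.23] n 1 per row [0.02 0.06 0.23]
 turn [ 0.42 -0.49 -0.05] n 1 per row [ 0.42 -0.49 -0.05]
[-0.18  1.   -0.03]
```

Emit:
servo_tool:
  plan:
    - [0, [0, 0, 0.3], [0, 0, 0]]
    - [0, [0, 0, 0.4], [0, 0, 0]]
    - [0, [0, 0, 0.5], [0, 0, 0]]

```text
time_s: 26.3
tool_pos: [0.6325, 0.1774, 0.0683]
tool_rot: [179.3, -0.6, -8.8]
force: [-13.9, -5.7, 34.9]
grip_width: 0.0155
```

Emit:
servo_tool:
  plan:
    - [0, [0, 0, -0.05], [0, 0, 0]]
    - [0.5, [0, 0, 0], [0, 0, 0]]
    - [0.5, [0, 0, 0], [0, 0, 0]]
    - [0.5, [0, 0, 0], [0, 0, 0]]
    - [0.5, [0, 0, 0], [0, 0, 0]]
    - [0.5, [0, 0, 0], [0, 0, 0]]
    - [0.8, [0, 0, -2], [0, 0, 0]]
    - [1, [-1, 0, -3.5], [0, 0, 0]]
    - [1, [-3, 0, -3.5], [0, 0, 0]]
    - [1, [-3, 0, 0], [0, 0, 0]]
    - [1, [-2, 3, -1], [0, 0, -4]]
    - [1, [-1, 4, -1], [0, 0, -2]]
    - [1, [-1, 4, 0], [0, 0, 0]]
    - [1, [0, 4, 0], [0, 0, 0]]
    - [1, [0, 0, 0], [0, 0, 0]]

```text
time_s: 27.55
tool_pos: [0.5089, 0.0447, 0.1779]
tool_rot: [179.4, -0.5, -2.0]
force: [0.0, -0.2, 0.1]
grip_width: 0.0859
```

Run:
```python
from det import *
c=cam("wrist"); cv2.imwrite('pics/all_on.png',c['image'])
for col,g in(('red',[.6325,.177]),('green',[.626,-.0125]),('blue',[.622,-.1075])):
    p,o=bar(c,col,g,.096); print(col,o)
togo([.36,-.35,.22],0)
```

```text
red {'ctr': array([0.634 , 0.1694]), 'size': array([27.4, 59.9]), 'area_mm2': 1414, 'wc': array([0.6547, 0.1691]), 'nw': 856, 'line': np.float32(-48.2), 'dir_from_ctr': np.float64(-0.9), 'wlen': np.float64(67.1)}
green {'ctr': array([ 0.6245, -0.0098]), 'size': array([58.7, 21.2]), 'area_mm2': 1073, 'wc': array([ 0.6428, -0.0048]), 'nw': 794, 'line': np.float32(-144.1), 'dir_from_ctr': np.float64(15.3), 'wlen': np.float64(67.5)}
blue {'ctr': array([ 0.621 , -0.1001]), 'size': array([58.8, 29.3]), 'area_mm2': 1521, 'wc': array([ 0.6412, -0.1008]), 'nw': 808, 'line': np.float32(-131.4), 'dir_from_ctr': np.float64(-2.1), 'wlen': np.float64(38.5)}
pos [0.5087 0.049  0.178 ] rot [179.6   -0.51  -1.79] F [-0.1  0.2 -0.6] w 0.0861 t 27.6
 shift total [-13.58  40.37  -4.04] n 11 per row [-1.23  3.67 -0.37]
 turn total [ 0.41 -0.5  -1.79] n 1 per row [ 0.41 -0.5  -1.79]
```

View pics/all_on.png

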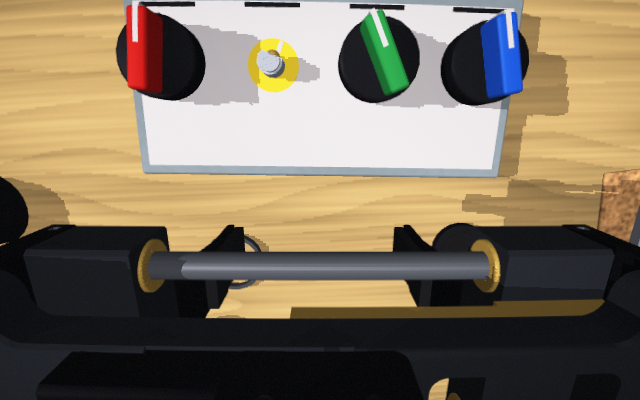

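Emit:
servo_tool:
  plan:
    - [1, [-1.2, 3.6, -0.6], [0, 0, 0]]
    - [1, [-1.2, 3.6, -0.6], [0, 0, 0]]
    - [1, [-1.2, 3.6, -0.5], [0, 0, 0]]
    - [1, [-1.2, 3.6, -0.5], [0, 0, 0]]
    - [1, [-1.2, 3.6, -0.4], [0, 0, 0]]
    - [1, [-1.2, 3.6, -0.4], [0, 0, 0]]
    - [1, [-1.2, 3.6, -0.4], [0, 0, 0]]
    - [1, [-1.2, 3.6, -0.4], [0, 0, 0]]
    - [1, [-1.2, 3.6, -0.4], [0, 0, 0]]
    - [1, [-1.2, 3.6, -0.4], [0, 0, 0]]
    - [1, [-1.2, 3.6, -0.4], [0, 0, -2]]
    - [1, [0, 0, 0], [0, 0, 0]]
    - [1, [0, 0, 0], [0, 0, 0]]

```text
time_s: 28.68
tool_pos: [0.3701, -0.3476, 0.2274]
tool_rot: [179.8, -0.9, 1.6]
force: [1.0, 1.4, 0.3]
grip_width: 0.0869
```

Run:
```python
from det import *
c=cam("wrist"); togo([.4,-.35,.1],0)
p=patch(c,[.43,-.35],.004,.1,.0004); cv2.imwrite('pics/feel.png',np.hstack([p,cv2.resize(c['image'],(300,500))[:500]] if 0 else [p]))
```

```text
pos [ 0.3696 -0.3483  0.2274] rot [179.77  -0.87   1.53] F [ 0.6 -0.9  0.8] w 0.0869 t 28.7
 shift total [ 2.84  0.2  12.78] n 4 per row [0.71 0.05 3.2 ]
 turn total [ 0.22 -0.87  1.53] n 1 per row [ 0.22 -0.87  1.53]
```

View pics/feel.png

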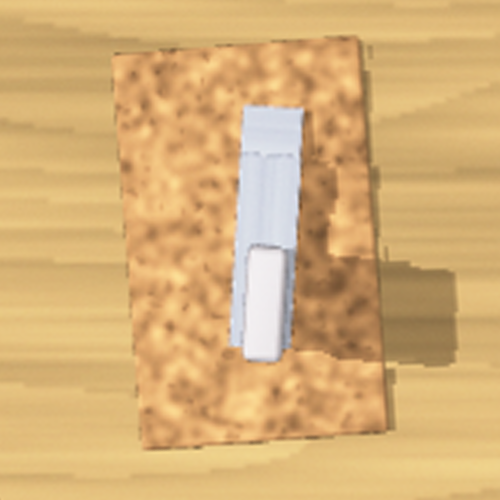

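Feeler: white handle on the mat, foot axis from (261,348) to (271,153) gives yaw about -2.8°. Mat corners (112,55), (357,37), (387,431), (143,449) give a mat centre of about (.433,-.35) and yaw +4.5°. The handle is at about (.4105,-.3544).

Run:
```python
from det import *
togo([.4105,-.3544,.09],-2.8)
```

```text
pos [ 0.3696 -0.3483  0.2274] rot [179.77  -0.87   1.53] F [ 0.6 -0.9  0.8] w 0.0869 t 28.7
 shift total [ 3.86  0.67 13.8 ] n 4 per row [0.97 0.17 3.45]
 turn total [ 0.2  -0.87  4.33] n 1 per row [ 0.2  -0.87  4.33]
```

Emit:
servo_tool:
  plan:
    - [1, [0, 0, 0], [0.2, -0.9, 4.3]]
    - [1, [0.9, 0.2, 3.4], [0, 0, 0]]
    - [1, [0.9, 0.2, 3.4], [0, 0, 0]]
    - [1, [0.9, 0.2, 3.4], [0, 0, 0]]
    - [1, [0.9, 0.2, 3.0], [0, 0, 0]]
    - [1, [0, 0, 0], [0, 0, 0]]

```text
time_s: 29.23
tool_pos: [0.4153, -0.3517, 0.0935]
tool_rot: [179.8, -0.4, -2.3]
force: [-1.2, 0.9, -0.2]
grip_width: 0.0868
```

Run:
```python
from det import *
togo([.4105,-.3544,.024],-2.8)
```

```text
pos [ 0.4153 -0.3517  0.0935] rot [179.78  -0.37  -2.32] F [-1.2  0.9 -0.2] w 0.0868 t 29.2
 shift total [-0.52  0.26  6.94] n 2 per row [-0.26  0.13  3.47]
 turn total [ 0.22 -0.37  0.48] n 1 per row [ 0.22 -0.37  0.48]
```

Emit:
servo_tool:
  plan:
    - [1, [-0.5, 0.25, 2.2], [0.2, -0.4, 0.5]]
    - [1, [0, 0, 2.2], [0, 0, 0]]
    - [1, [0, 0, 1.6], [0, 0, 0]]
    - [1, [0, 0, 0.4], [0, 0, 0]]

```text
time_s: 29.57
tool_pos: [0.4158, -0.3485, 0.0307]
tool_rot: [-180.0, -0.1, -2.2]
force: [-0.6, 0.7, 0.6]
grip_width: 0.0873
```

Run:
```python
from det import *
togo([.4105,-.3544,.024],-2.8)
```

```text
pos [ 0.4158 -0.3485  0.0307] rot [-1.7997e+02 -1.1000e-01 -2.2300e+00] F [-0.6  0.7  0.6] w 0.0873 t 29.6
 shift total [-0.51  0.61  0.67] n 1 per row [-0.51  0.61  0.67]
 turn total [-0.03 -0.11  0.57] n 1 per row [-0.03 -0.11  0.57]
```

Emit:
servo_tool:
  plan:
    - [0.5, [-0.5, 0.6, 0.5], [0, -0.1, 0.6]]
    - [0.4, [-0.05, 0.05, 0.2], [0, 0, 0]]
    - [0.4, [-0.03, 0.05, 0.05], [0, 0, 0]]
    - [0.4, [-0.03, 0.05, 0.03], [0, 0, 0]]
    - [0.4, [-0.03, 0.05, 0.03], [0, 0, 0]]
    - [0.4, [-0.03, 0.05, 0.03], [0, 0, 0]]

```text
time_s: 30.07
tool_pos: [0.4121, -0.3576, 0.0279]
tool_rot: [179.8, -0.3, -2.7]
force: [0.4, 0.5, 0.4]
grip_width: 0.055
```

Run:
```python
from det import *
togo([.4105,-.3544,.024],-2.8)
```

```text
pos [ 0.4121 -0.3576  0.0279] rot [179.76  -0.34  -2.7 ] F [0.4 0.5 0.4] w 0.055 t 30.1
 shift total [-0.18 -0.31  0.39] n 1 per row [-0.18 -0.31  0.39]
 turn total [ 0.24 -0.34  0.1 ] n 1 per row [ 0.24 -0.34  0.1 ]
```

Emit:
servo_tool:
  plan:
    - [0, [-0.2, -0.3, 0.4], [0.2, -0.3, 0.1]]
    - [0, [-0.02, 0, 0.04], [0, 0, 0]]
    - [0, [-0.02, 0, 0.04], [0, 0, 0]]
    - [0, [-0.02, 0, 0.04], [0, 0, 0]]
    - [0, [-0.02, 0, 0.04], [0, 0, 0]]
    - [0, [-0.02, 0, 0.04], [0, 0, 0]]
    - [0, [0, 0, 0], [0, 0, 0]]
    - [0, [0, 0, 0], [0, 0, 0]]
    - [0, [0, 0, 0], [0, 0, 0]]

```text
time_s: 30.82
tool_pos: [0.4096, -0.3547, 0.0226]
tool_rot: [179.9, -0.1, -2.8]
force: [-0.5, 0.3, 1.0]
grip_width: 0.0138
```

Run:
```python
from det import *
togo([.4105,-.3544,.12],-2.8)
```

```text
pos [ 0.4096 -0.3547  0.0226] rot [ 1.7991e+02 -9.0000e-02 -2.8400e+00] F [-0.5  0.3  1. ] w 0.0138 t 30.8
 shift total [ 0.11 -0.02 -9.74] n 3 per row [ 0.04 -0.01 -3.25]
 turn total [ 0.09 -0.09 -0.04] n 1 per row [ 0.09 -0.09 -0.04]
```

Emit:
servo_tool:
  plan:
    - [0, [0, 0, -2], [0, 0, 0]]
    - [0, [0, 0, -3.2], [0, 0, 0]]
    - [0, [0, 0, -3.2], [0, 0, 0]]
    - [0, [0, 0, -3.2], [0, 0, 0]]
    - [0, [0.3, -3.8, 0], [0, 0, 0]]
    - [0, [0.3, -3.8, 0], [0, 0, 0]]
    - [0, [0.3, -3.8, 0], [0, 0, 0]]
    - [0, [0.3, -3.8, 0], [0, 0, 0]]
    - [0, [0.3, -3.8, 0], [0, 0, 0]]
    - [0, [0.3, -3.8, 0], [0, 0, 0]]
    - [0, [0.3, -3.8, 0], [0, 0, 0]]
    - [0, [0.3, -3.8, 0], [0, 0, 0]]
    - [0, [0.3, -3.8, 0], [0, 0, 0]]
    - [0, [0.3, -3.8, 0], [0, 0, 0]]
    - [0, [0.3, -3.8, 0], [0, 0, 0]]
    - [0, [0.3, -3.8, 0], [0, 0, 0]]
    - [0, [0.3, -3.8, 0], [0, 0, 0]]
    - [0, [0, 0, 0], [0, 0, 0]]

```text
time_s: 32.32
tool_pos: [0.4725, 0.156, 0.1403]
tool_rot: [179.9, -0.1, -3.5]
force: [-0.3, 0.7, -0.4]
grip_width: 0.0136
```

Run:
```python
from det import *
kgo([.485,.184,.0756],-2.8,[179.91,-.09,-2.84])
```

```text
pos [0.4725 0.156  0.1403] rot [ 1.7992e+02 -1.3000e-01 -3.4800e+00] F [-0.3  0.7 -0.4] w 0.0136 t 32.3
 shift total [ 1.07 -2.88  6.47] n 2 per row [ 0.53 -1.44  3.24]
 turn [-0.01 -0.04 -0.68] n 1 per row [-0.01 -0.04 -0.68]
```

Emit:
servo_tool:
  plan:
    - [0, [0.5, -1.4, 2.0], [0, 0, -0.7]]
    - [0, [0.5, -1.4, 2.0], [0, 0, 0]]
    - [0, [0, 0, 1.8], [0, 0, 0]]
    - [0, [0, 0, 0.6], [0, 0, 0]]
    - [0, [0, 0, 0], [0, 0, 0]]

```text
time_s: 32.73
tool_pos: [0.4841, 0.1882, 0.0742]
tool_rot: [180.0, -0.2, -2.3]
force: [-0.1, -1.0, -1.3]
grip_width: 0.0136
```

Run:
```python
from det import *
kgo([.485,.1841,.0566],-2.8,[179.91,-.09,-2.84])
```

```text
pos [0.4841 0.1882 0.0742] rot [180.    -0.18  -2.28] F [-0.1 -1.  -1.3] w 0.0136 t 32.7
 shift total [0.1  0.41 1.76] n 1 per row [0.1  0.41 1.76]
 turn [-0.09 -0.09  0.52] n 1 per row [-0.09 -0.09  0.52]
```

Emit:
servo_tool:
  plan:
    - [0, [0.1, 0.4, 0.9], [0, -0.1, 0.5]]
    - [0, [0, 0, 0.7], [0, 0, 0]]
    - [0, [0, 0, 0.1], [0, 0, 0]]
    - [0, [0, 0, 0], [0, 0, 0]]
    - [0, [0, 0, 0], [0, 0, 0]]

```text
time_s: 33.15
tool_pos: [0.4863, 0.1807, 0.0573]
tool_rot: [179.9, -0.2, -3.1]
force: [-0.0, 0.0, -0.8]
grip_width: 0.014
```

Run:
```python
from det import *
kgo([.543,.1813,.0558],-2.8,[179.91,-.09,-2.84])
c=cam("wrist"); cv2.imwrite('pics/f1.png',c['image'])
```

```text
pos [0.4863 0.1807 0.0573] rot [179.89  -0.19  -3.09] F [-0.   0.  -0.8] w 0.014 t 33.1
 shift total [ 5.66 -0.37  0.17] n 2 per row [ 2.83 -0.18  0.08]
 turn [ 0.02 -0.1  -0.29] n 1 per row [ 0.02 -0.1  -0.29]
```

View pics/f1.png

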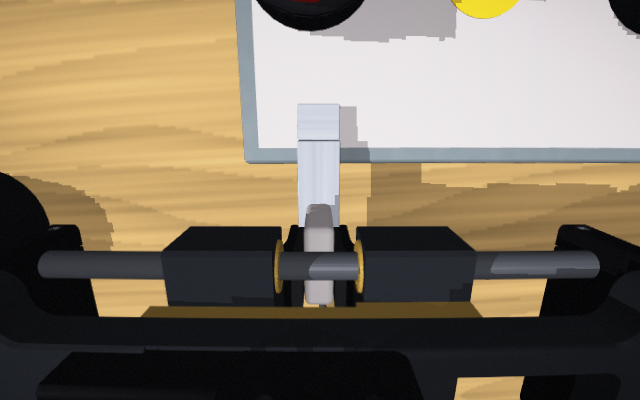

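Emit:
servo_tool:
  plan:
    - [0, [0.5, -0.35, 0.15], [0, -0.1, -0.3]]
    - [0, [0.6, 0, 0.03], [0, 0, 0]]
    - [0, [0.6, 0, 0.03], [0, 0, 0]]
    - [0, [0.6, 0, 0.03], [0, 0, 0]]
    - [0, [0.2, 0, 0.03], [0, 0, 0]]

```text
time_s: 33.62
tool_pos: [0.5158, 0.1832, 0.0564]
tool_rot: [179.9, -0.3, -2.8]
force: [-0.1, 0.0, -1.5]
grip_width: 0.0137
```

Run:
```python
from det import *
kgo([.543,.1813,.0556],-2.8,[179.91,-.09,-2.84])
```

```text
pos [0.5158 0.1832 0.0564] rot [179.9   -0.35  -2.79] F [-0.1  0.  -1.5] w 0.0137 t 33.6
 shift total [2.73 0.06 0.1 ] n 1 per row [2.73 0.06 0.1 ]
 turn [ 0.01 -0.26  0.01] n 1 per row [ 0.01 -0.26  0.01]
```

Emit:
servo_tool:
  plan:
    - [0, [0.1, 0.05, 0.12], [0, -0.26, 0]]
    - [0, [0.1, 0, 0.04], [0, 0, 0]]
    - [0, [0.2, 0, 0.04], [0, 0, 0]]

```text
time_s: 33.87
tool_pos: [0.5208, 0.1827, 0.0541]
tool_rot: [179.9, -0.0, -2.8]
force: [-0.4, -0.5, -1.2]
grip_width: 0.0136
```

Run:
```python
from det import *
kgo([.543,.1813,.0556],-2.8,[179.91,-.09,-2.84])
```

```text
pos [0.5208 0.1827 0.0541] rot [ 1.7995e+02 -2.0000e-02 -2.8100e+00] F [-0.4 -0.5 -1.2] w 0.0136 t 33.9
 shift total [ 2.23  0.03 -0.15] n 1 per row [ 2.23  0.03 -0.15]
 turn [-0.04  0.07 -0.01] n 1 per row [-0.04  0.07 -0.01]
```

Emit:
servo_tool:
  plan:
    - [0, [0.1, 0, -0.14], [0, 0, 0]]
    - [0, [0.3, 0, 0], [0, 0, 0]]
    - [0, [0.3, 0, 0], [0, 0, 0]]

```text
time_s: 34.12
tool_pos: [0.5276, 0.1822, 0.0552]
tool_rot: [179.9, 0.0, -2.8]
force: [-0.5, -0.6, -1.0]
grip_width: 0.0138
```

Run:
```python
from det import *
kgo([.543,.1813,.0556],-2.8,[179.91,-.09,-2.84])
```

```text
pos [0.5276 0.1822 0.0552] rot [ 1.7992e+02  4.0000e-02 -2.7900e+00] F [-0.5 -0.6 -1. ] w 0.0138 t 34.1
 shift total [ 1.54  0.02 -0.04] n 1 per row [ 1.54  0.02 -0.04]
 turn [-0.01  0.13  0.01] n 1 per row [-0.01  0.13  0.01]
```

Height is good (underside ~1.6 mm up). Slide in.

Emit:
servo_tool:
  plan:
    - [0, [0.3, 0, -0.04], [0, 0.1, 0]]
    - [0, [0.4, 0, 0], [0, 0, 0]]
    - [0, [0.4, 0, 0], [0, 0, 0]]

```text
time_s: 34.37
tool_pos: [0.5395, 0.1816, 0.0558]
tool_rot: [179.9, -0.1, -2.8]
force: [0.3, -0.2, -1.4]
grip_width: 0.0138
```

Run:
```python
from det import *
kgo([.543,.1813,.0556],-2.8,[179.91,-.09,-2.84])
```

```text
pos [0.5395 0.1816 0.0558] rot [ 1.799e+02 -9.000e-02 -2.770e+00] F [ 0.3 -0.2 -1.4] w 0.0138 t 34.4
 shift total [0.35 0.01 0.02] n 1 per row [0.35 0.01 0.02]
 turn [0.01 0.   0.03] n 1 per row [0.01 0.   0.03]
```

Emit:
servo_tool:
  plan:
    - [0, [0.3, 0, 0], [0, 0, 0]]
    - [0, [0.3, 0, 0], [0, 0, 0]]
    - [0, [0.3, 0, 0], [0, 0, 0]]

```text
time_s: 34.62
tool_pos: [0.5444, 0.1809, 0.0542]
tool_rot: [179.8, 0.6, -2.8]
force: [-9.2, -0.8, 4.3]
grip_width: 0.0138
```

Run:
```python
from det import *
kgo([.543,.1813,.0556],-2.8,[179.91,-.09,-2.84])
```

```text
pos [0.5444 0.1809 0.0542] rot [179.76   0.55  -2.8 ] F [-9.2 -0.8  4.3] w 0.0138 t 34.6
 shift total [-0.15 -0.03 -0.14] n 1 per row [-0.15 -0.03 -0.14]
 turn [0.15 0.64 0.  ] n 1 per row [0.15 0.64 0.  ]
```

Emit:
servo_tool:
  plan:
    - [0, [-0.5, 0, -0.05], [0, 0.6, 0]]
    - [0, [-1, 0, 0], [0, 0, 0]]
    - [0, [-1.5, 0, 0], [0, 0, 0]]
    - [0, [-1.5, 0, 0], [0, 0, 0]]
    - [0, [-1.2, 0, 0], [0, 0, 0]]
    - [0, [0, 0, -0.5], [0, 0, 0]]
    - [0, [0, 0, -0.5], [0, 0, 0]]

```text
time_s: 35.2
tool_pos: [0.4832, 0.1841, 0.064]
tool_rot: [179.7, -0.2, -2.7]
force: [0.1, -0.3, -1.6]
grip_width: 0.0141
```

Run:
```python
from det import *
kgo([.490,-.006,.066],-2.8,[179.91,-.09,-2.84])
```

```text
pos [0.4832 0.1841 0.064 ] rot [179.74  -0.2   -2.7 ] F [ 0.1 -0.3 -1.6] w 0.0141 t 35.2
 shift total [ 1.58 18.96 -0.11] n 5 per row [ 0.32  3.79 -0.02]
 turn [ 0.17 -0.11  0.1 ] n 1 per row [ 0.17 -0.11  0.1 ]
```

Emit:
servo_tool:
  plan:
    - [0, [0.2, 3.0, -0.2], [0.2, -0.1, 0.1]]
    - [0, [0.3, 3.8, 0], [0, 0, 0]]
    - [0, [0.3, 3.8, 0], [0, 0, 0]]
    - [0, [0.3, 3.8, 0], [0, 0, 0]]
    - [0, [0.3, 3.5, 0], [0, 0, 0]]
    - [0, [0, 0.5, 0], [0, 0, 0]]
    - [0, [0, 0, 0], [0, 0, 0]]

```text
time_s: 35.78
tool_pos: [0.4975, -0.0054, 0.0741]
tool_rot: [-179.9, -1.2, -2.4]
force: [-0.1, 0.3, -1.3]
grip_width: 0.0139
```

Run:
```python
from det import *
kgo([.505,-.0067,.0556],-2.8,[179.91,-.09,-2.84])
c=cam('wrist'); g=cv2.cvtColor(c['image'],cv2.COLOR_BGR2GRAY)
o=env.get_obs()
cv2.imwrite('pics/f2.png',c['image'])
```

```text
pos [ 0.4975 -0.0054  0.0741] rot [-179.93   -1.23   -2.4 ] F [-0.1  0.3 -1.3] w 0.0139 t 35.8
 shift total [0.71 0.1  1.87] n 1 per row [0.71 0.1  1.87]
 turn [-0.17 -1.14  0.4 ] n 1 per row [-0.17 -1.14  0.4 ]
```

View pics/f2.png

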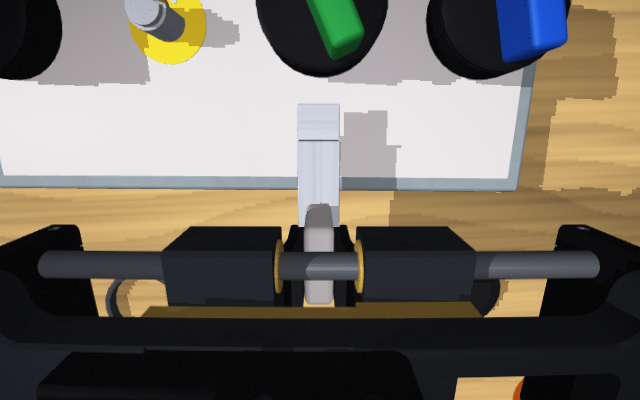

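Emit:
servo_tool:
  plan:
    - [0, [-0.1, 0.1, 0.8], [-0.2, -1.1, 0.4]]
    - [0, [0, 0, 0.7], [0, 0, 0]]
    - [0, [0, 0, 0.1], [0, 0, 0]]
    - [0, [0, 0, 0], [0, 0, 0]]

```text
time_s: 36.17
tool_pos: [0.4992, -0.002, 0.0592]
tool_rot: [179.9, -0.4, -2.5]
force: [-0.0, -0.5, -1.1]
grip_width: 0.0137
```

Run:
```python
from det import *
kgo([.5353,-.0082,.0556],-2.8,[179.91,-.09,-2.84])
```

```text
pos [ 0.4992 -0.002   0.0592] rot [179.94  -0.38  -2.5 ] F [-0.  -0.5 -1.1] w 0.0137 t 36.2
 shift total [3.63 0.46 0.38] n 1 per row [3.63 0.46 0.38]
 turn [-0.03 -0.29  0.3 ] n 1 per row [-0.03 -0.29  0.3 ]
```

Emit:
servo_tool:
  plan:
    - [0, [0.2, 0.42, 0.35], [0, -0.3, 0.3]]
    - [0, [0.2, 0, 0.02], [0, 0, 0]]
    - [0, [0.2, 0, 0], [0, 0, 0]]

```text
time_s: 36.42
tool_pos: [0.5053, -0.0039, 0.0554]
tool_rot: [180.0, -0.1, -2.5]
force: [-0.4, 0.5, -1.9]
grip_width: 0.0136
```

Run:
```python
from det import *
kgo([.5353,-.0082,.0556],-2.8,[179.91,-.09,-2.84])
```

```text
pos [ 0.5053 -0.0039  0.0554] rot [ 1.7998e+02 -8.0000e-02 -2.5400e+00] F [-0.4  0.5 -1.9] w 0.0136 t 36.4
 shift total [ 3.02  0.3  -0.02] n 1 per row [ 3.02  0.3  -0.02]
 turn [-0.07  0.01  0.26] n 1 per row [-0.07  0.01  0.26]
```

Height right; add the y correction and slide in.

Emit:
servo_tool:
  plan:
    - [0, [0.2, 0.3, -0.02], [0, 0, 0.3]]
    - [0, [0.4, 0, 0], [0, 0, 0]]
    - [0, [0.4, 0, 0], [0, 0, 0]]

```text
time_s: 36.67
tool_pos: [0.5161, -0.0074, 0.0559]
tool_rot: [180.0, -0.1, -2.8]
force: [-0.8, -0.6, -1.1]
grip_width: 0.0136
```

Run:
```python
from det import *
kgo([.5353,-.0082,.0556],-2.8,[179.91,-.09,-2.84])
```

```text
pos [ 0.5161 -0.0074  0.0559] rot [ 1.7998e+02 -1.1000e-01 -2.8300e+00] F [-0.8 -0.6 -1.1] w 0.0136 t 36.7
 shift total [ 1.93 -0.01  0.03] n 1 per row [ 1.93 -0.01  0.03]
 turn [-0.07 -0.02 -0.03] n 1 per row [-0.07 -0.02 -0.03]
```

Emit:
servo_tool:
  plan:
    - [0, [0.4, 0, 0.01], [0, 0, 0]]
    - [0, [0.4, 0, 0], [0, 0, 0]]
    - [0, [0.4, 0, 0], [0, 0, 0]]
    - [0, [0.2, 0, 0], [0, 0, 0]]

```text
time_s: 37.0
tool_pos: [0.5327, -0.0086, 0.0562]
tool_rot: [180.0, -0.2, -2.9]
force: [-1.0, 0.4, -1.5]
grip_width: 0.0136
```

Run:
```python
from det import *
kgo([.5353,-.0082,.0556],-2.8,[179.91,-.09,-2.84])
```

```text
pos [ 0.5327 -0.0086  0.0562] rot [179.99  -0.18  -2.88] F [-1.   0.4 -1.5] w 0.0136 t 37.0
 shift total [ 0.26 -0.05  0.06] n 1 per row [ 0.26 -0.05  0.06]
 turn [-0.08 -0.09 -0.08] n 1 per row [-0.08 -0.09 -0.08]
```

Emit:
servo_tool:
  plan:
    - [0, [0.25, 0, 0.04], [0, 0, 0]]
    - [0, [0.3, 0, 0], [0, 0, 0]]
    - [0, [0.3, 0, 0], [0, 0, 0]]

```text
time_s: 37.25
tool_pos: [0.5342, -0.0088, 0.0537]
tool_rot: [179.9, 0.8, -2.9]
force: [-12.4, -0.9, 9.2]
grip_width: 0.0137
```

Run:
```python
from det import *
kgo([.490,-.101,.066],-2.8,[179.91,-.09,-2.84])
```

```text
pos [ 0.5342 -0.0088  0.0537] rot [179.9    0.83  -2.9 ] F [-12.4  -0.9   9.2] w 0.0137 t 37.2
 shift total [-3.97  9.43 -1.16] n 3 per row [-1.32  3.14 -0.39]
 turn [ 0.01  0.92 -0.1 ] n 1 per row [ 0.01  0.92 -0.1 ]
```

Green: the step stopped on the skirt at x=.534 (predicted .535) with 12 N. Drawing out and going on to blue.

Emit:
servo_tool:
  plan:
    - [0, [-0.4, 0, -0.1], [0, 0.9, 0]]
    - [0, [-1, 0, 0], [0, 0, 0]]
    - [0, [-1.5, 0, 0], [0, 0, 0]]
    - [0, [-1.5, 0, 0], [0, 0, 0]]
    - [0, [-0.5, 0, -0.3], [0, 0, 0]]
    - [0, [0.2, 2.5, -0.3], [0, 0, 0]]
    - [0, [0.2, 3.3, 0.2], [0, 0, 0]]
    - [0, [0.2, 2.8, 0.2], [0, 0, 0]]
    - [0, [0, 0.5, 0], [0, 0, 0]]
    - [0, [0, 0, 0], [0, 0, 0]]

```text
time_s: 38.08
tool_pos: [0.4849, -0.0988, 0.0587]
tool_rot: [179.7, -0.6, -2.5]
force: [0.1, 1.0, -1.6]
grip_width: 0.0139
```

Run:
```python
from det import *
kgo([.495,-.1013,.0566],-2.8,[179.91,-.09,-2.84])
```

```text
pos [ 0.4849 -0.0988  0.0587] rot [179.73  -0.61  -2.52] F [ 0.1  1.  -1.6] w 0.0139 t 38.1
 shift total [1.02 0.2  0.22] n 1 per row [1.02 0.2  0.22]
 turn [ 0.18 -0.52  0.27] n 1 per row [ 0.18 -0.52  0.27]
```

Emit:
servo_tool:
  plan:
    - [0, [0.4, 0.2, 0.25], [0.2, -0.5, 0.3]]
    - [0, [0.4, 0, 0.03], [0, 0, 0]]
    - [0, [0.3, 0, 0], [0, 0, 0]]
    - [0, [0.2, 0, 0], [0, 0, 0]]

```text
time_s: 38.42
tool_pos: [0.4996, -0.0994, 0.0565]
tool_rot: [180.0, -0.2, -2.8]
force: [-1.0, 0.0, -1.0]
grip_width: 0.0142
```

Run:
```python
from det import *
kgo([.5302,-.1030,.0556],-2.8,[179.91,-.09,-2.84])
```

```text
pos [ 0.4996 -0.0994  0.0565] rot [179.96  -0.19  -2.78] F [-1.  0. -1.] w 0.0142 t 38.4
 shift total [3.08 0.21 0.1 ] n 1 per row [3.08 0.21 0.1 ]
 turn [-0.05 -0.1   0.02] n 1 per row [-0.05 -0.1   0.02]
```

Emit:
servo_tool:
  plan:
    - [0, [0.2, 0.2, 0.08], [0, -0.1, 0]]
    - [0, [0.3, 0, 0], [0, 0, 0]]
    - [0, [0.3, 0, 0], [0, 0, 0]]

```text
time_s: 38.67
tool_pos: [0.5088, -0.099, 0.0555]
tool_rot: [-180.0, -0.1, -2.5]
force: [-0.7, 0.1, -2.3]
grip_width: 0.0138
```

Run:
```python
from det import *
kgo([.5302,-.1030,.0556],-2.8,[179.91,-.09,-2.84])
```

```text
pos [ 0.5088 -0.099   0.0555] rot [-1.7997e+02 -8.0000e-02 -2.5200e+00] F [-0.7  0.1 -2.3] w 0.0138 t 38.7
 shift total [ 2.15  0.3  -0.01] n 1 per row [ 2.15  0.3  -0.01]
 turn [-0.12  0.01  0.28] n 1 per row [-0.12  0.01  0.28]
```

Emit:
servo_tool:
  plan:
    - [0, [0.1, 0.35, 0], [0, 0, 0.3]]
    - [0, [0.3, 0.05, 0], [0, 0, 0]]
    - [0, [0.4, 0, 0], [0, 0, 0]]
    - [0, [0.4, 0, 0], [0, 0, 0]]

```text
time_s: 39.0
tool_pos: [0.5217, -0.1034, 0.0554]
tool_rot: [-180.0, -0.1, -2.8]
force: [-0.1, -0.5, -1.7]
grip_width: 0.0136
```

Run:
```python
from det import *
kgo([.5302,-.1030,.0556],-2.8,[179.91,-.09,-2.84])
```

```text
pos [ 0.5217 -0.1034  0.0554] rot [-1.7996e+02 -6.0000e-02 -2.7800e+00] F [-0.1 -0.5 -1.7] w 0.0136 t 39.0
 shift total [ 0.85 -0.08 -0.02] n 1 per row [ 0.85 -0.08 -0.02]
 turn [-0.13  0.03  0.02] n 1 per row [-0.13  0.03  0.02]
```

Emit:
servo_tool:
  plan:
    - [0, [0.4, -0.05, -0.02], [0, 0, 0]]
    - [0, [0.3, 0, 0], [0, 0, 0]]
    - [0, [0.3, 0, 0], [0, 0, 0]]
    - [0, [0.3, 0, 0], [0, 0, 0]]

```text
time_s: 39.33
tool_pos: [0.5297, -0.1033, 0.0535]
tool_rot: [-179.9, 0.8, -2.8]
force: [-12.2, 2.2, 13.9]
grip_width: 0.0138
```

Run:
```python
from det import *
kgo([.5302,-.1030,.0556],-2.8,[179.91,-.09,-2.84])
```

```text
pos [ 0.5297 -0.1033  0.0535] rot [-179.94    0.81   -2.82] F [-12.2   2.2  13.9] w 0.0138 t 39.3
 shift total [ 0.05 -0.03 -0.21] n 1 per row [ 0.05 -0.03 -0.21]
 turn [-0.15  0.9  -0.02] n 1 per row [-0.15  0.9  -0.02]
```

Emit:
servo_tool:
  plan:
    - [0, [-0.4, 0, -0.1], [0, 0.9, 0]]
    - [0, [-1, 0, 0], [0, 0, 0]]
    - [0, [-1.5, 0, 0], [0, 0, 0]]
    - [0, [-1.5, 0, 0], [0, 0, 0]]
    - [0, [-1.5, 0, -0.5], [0, 0, 0]]
    - [0, [0, 0, -2.5], [0, 0, 0]]
    - [0, [0, 0, -3], [0, 0, 0]]
    - [0, [0, 2, -2], [0, 0, 0]]
    - [0, [-0.5, 3.7, 0], [0, 0, 0]]
    - [0, [-0.5, 3.7, 0], [0, 0, 0]]
    - [0, [-0.5, 3.7, 0], [0, 0, 0]]
    - [0, [-0.5, 3.7, 0], [0, 0, 0]]
    - [0, [-0.5, 3.7, 0], [0, 0, 0]]
    - [0, [-0.5, 3.7, 0], [0, 0, 0]]
    - [0, [0, 0, 0], [0, 0, 0]]

```text
time_s: 40.58
tool_pos: [0.422, -0.3482, 0.1403]
tool_rot: [179.2, -0.8, -2.2]
force: [-1.5, -0.2, -1.5]
grip_width: 0.0139
```

Run:
```python
from det import *
kgo([.4096,-.3547,.0426],-2.84,[179.91,-.09,-2.84])
```

```text
pos [ 0.422  -0.3482  0.1403] rot [179.23  -0.76  -2.18] F [-1.5 -0.2 -1.5] w 0.0139 t 40.6
 shift total [-1.34  0.57  9.77] n 3 per row [-0.45  0.19  3.26]
 turn [ 0.68 -0.67  0.66] n 1 per row [ 0.68 -0.67  0.66]
```

Emit:
servo_tool:
  plan:
    - [0, [-1.3, 0.6, 2.5], [0.7, -0.7, 0.7]]
    - [0, [0, 0, 3.2], [0, 0, 0]]
    - [0, [0, 0, 2.5], [0, 0, 0]]
    - [0, [0, 0, 1.0], [0, 0, 0]]
    - [0, [0, 0, 0], [0, 0, 0]]

```text
time_s: 41.0
tool_pos: [0.4078, -0.3598, 0.0481]
tool_rot: [179.6, -0.5, -3.5]
force: [0.4, 0.6, -1.1]
grip_width: 0.0139
```

Run:
```python
from det import *
kgo([.4096,-.3547,.0226],-2.84,[179.91,-.09,-2.84])
```

```text
pos [ 0.4078 -0.3598  0.0481] rot [179.56  -0.5   -3.45] F [ 0.4  0.6 -1.1] w 0.0139 t 41.0
 shift total [ 0.13 -0.54  2.55] n 1 per row [ 0.13 -0.54  2.55]
 turn [ 0.35 -0.41 -0.61] n 1 per row [ 0.35 -0.41 -0.61]
```

Emit:
servo_tool:
  plan:
    - [0, [0.15, -0.5, 0.9], [0.35, -0.4, -0.6]]
    - [0, [0, 0, 0.8], [0, 0, 0]]
    - [0, [0, 0, 0.5], [0, 0, 0]]
    - [0, [0, 0, 0.1], [0, 0, 0]]

```text
time_s: 41.33
tool_pos: [0.4122, -0.3544, 0.0267]
tool_rot: [179.8, -0.3, -2.7]
force: [-0.5, 0.1, -1.6]
grip_width: 0.0138
```

Run:
```python
from det import *
kgo([.4096,-.3547,.0226],-2.84,[179.91,-.09,-2.84])
```

```text
pos [ 0.4122 -0.3544  0.0267] rot [179.75  -0.31  -2.68] F [-0.5  0.1 -1.6] w 0.0138 t 41.3
 shift total [-0.26  0.04  0.41] n 1 per row [-0.26  0.04  0.41]
 turn [ 0.15 -0.22  0.16] n 1 per row [ 0.15 -0.22  0.16]
```

Emit:
servo_tool:
  plan:
    - [0, [-0.1, 0, 0.25], [0.1, -0.2, 0]]
    - [0, [0, 0, 0.15], [0, 0, 0]]
    - [0, [0, 0, 0.1], [0, 0, 0]]
    - [0, [0, 0, 0], [0, 0, 0]]

```text
time_s: 41.67
tool_pos: [0.413, -0.3549, 0.023]
tool_rot: [179.7, -0.2, -2.6]
force: [1.3, 0.4, -0.7]
grip_width: 0.0133
```

Within ~0.4 mm of the mat: settle, release gently, then rise.

Emit:
servo_tool:
  plan:
    - [0, [0, 0, 0.1], [0, 0, 0]]
    - [0.4, [0, 0, 0.03], [0, 0, 0]]
    - [0.4, [0, 0, 0.02], [0, 0, 0]]
    - [0.4, [0, 0, 0.02], [0, 0, 0]]
    - [0.4, [0, 0, 0], [0, 0, 0]]
    - [0.4, [0, 0, 0], [0, 0, 0]]
    - [0.6, [0, 0, 0], [0, 0, 0]]
    - [0.6, [0, 0, -1], [0, 0, 0]]
    - [0.8, [0, 0, -3], [0, 0, 0]]
    - [1, [-0.5, 0, -3.5], [0, 0, 0]]
    - [1, [-1, 0, -3.5], [0, 0, 0]]
    - [1, [-1, 0, -3.5], [0, 0, 0]]
    - [1, [-1, -1, -3], [0, 0, 0]]
    - [1, [0, -2, 0], [0, 0, 0]]
    - [1, [0, 0, 0], [0, 0, 0]]

```text
time_s: 42.92
tool_pos: [0.3782, -0.3212, 0.2098]
tool_rot: [179.7, -0.4, -2.5]
force: [0.0, 1.9, -0.8]
grip_width: 0.084
```

Run:
```python
from det import *
togo([.4,-.3,.2],0)
w=cam('wrist'); t=cam('top'); s=cam('scene')
a=cv2.resize(t['image'][125:285,170:470],(560,300),interpolation=cv2.INTER_CUBIC)
b=cv2.resize(s['image'][150:280,140:500],(560,210),interpolation=cv2.INTER_CUBIC)
p=patch(w,[.43,-.35],.004,.1,.0008)
r=cv2.copyMakeBorder(p,0,510-len(p),0,0,cv2.BORDER_CONSTANT)
cv2.imwrite('pics/final.png',np.hstack([np.vstack([a,b])[:510],r[:510]]))
```

```text
pos [ 0.3782 -0.3212  0.2098] rot [179.68  -0.44  -2.54] F [ 0.   1.9 -0.8] w 0.084 t 42.9
 shift total [ 2.08 -2.22  0.98] n 1 per row [ 2.08 -2.22  0.98]
 turn total [ 0.33 -0.43 -2.54] n 1 per row [ 0.33 -0.43 -2.54]
```

View pics/final.png

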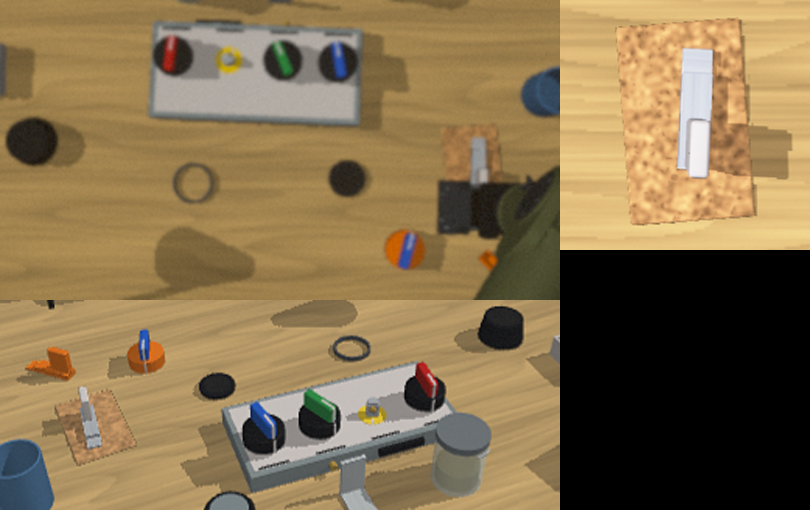

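```bash
python3 -c "
from cell import env
print(env.sign_off())"
```

```text
the job is handed in; nothing more can be done
None
```

I put the red, green and blue knobs on their own shafts and checked each gap with the feeler. It is back flat on its mat, and the job is handed in at about 43 s of the 210 s. There was no yellow knob, and I left the orange look-alikes alone.

**Knobs:** Each went down to a hard stop at about its home height, within 1.5 mm, under 35 to 48 N. Green and blue, measured again after release, sat at the right angle (about 22° and 10°) with the bar size I expect at home height. Red's re-measurement came from an oblique view and was no use, so its evidence is the push-down and the pictures.

**Gap checks, in the order red, green, blue:** The step stopped against each skirt with 9 to 12 N, within 1.5 mm of the predicted spot. As it pressed, the tongue dipped about 1° (4 to 14 N upward), so it probably rubbed the coloured disc. It was drawn out each time.

**Feeler and the rest:** The last picture shows the feeler lying inside the mat and the knobs upright. The other things in view are where they started; part of the desk is cropped out.

**Disagreements:** The wrist camera read about 1 to 3 mm off, which I corrected for. Blue and green first caught on the shaft top (17 to 19 N). Green went in after a small lift and shift. Blue was backed off briefly, then pushed down with a few mm of offset.

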